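Seat the balance's draught shield on its key and cover it

TASK

The balance has been cleaned and its glass draught shield put back crooked: it rides on the locating key of the deck. Without lifting the shield off, push it round gently by its thumb lugs, either way round, until its notch drops over the key and it sits flat on the deck; do not force it once the key stops it. Then pick up the clear cover by its knob and set it down softly on the shield, flat in the glass rim, keeping off the weighing pan and leaving the bottle, jar and weight alone.

Things in the scene. Friction and masses are not known exactly. Their poses are not given: they have to be found in the camera images.
- balance: precision balance, white, 214 mm wide, fixed. Origin: on the upright axis of pan and shield, at counter height; z up, -x to its front (sloped control panel). Its flat deck is 75 mm above the origin (x -115 to 125 mm, y -107 to 107 mm). On the deck a round collar (radius 60 mm, 10 mm high) centres the shield with 1 mm of play all round; outside the shield nothing on the deck is over 4 mm high
- key_slot (a point): middle of the short curved slot, on the deck's front side (-x), along which the locating key is clamped: 79.25 mm from the balance's axis, at the key's top. The key, a dark steel bar 4 mm high, 9.5 mm wide, pointing to the axis and reaching from 70.5 to 88 mm from it, sits anywhere up to 16 mm to either side of this point round the axis; its place is not measured and it does not move
- shield: draught shield, loose, 0.18 to 0.35 kg: flat grey flange ring (inner radius 61, outer 80, 6 mm thick) with a glass wall (outer radius 65, inner 62, top 46 mm above the underside), one notch and three thumb lugs. Origin: centre of its underside; z up its axis; -x points to the notch. A push of some 1 to 5 N on a lug slides it round the collar
- notch (a point): middle of the shield's only notch, 79.25 mm from its axis, half-way up the flange: 11.5 mm wide, cut right through from radius 66.5 outwards. Until it is over the key, the flange rides on the key, that side 4 mm up, tilted about 1.5 degrees. When it comes over the key (1 mm free on either side) the ring drops flat by its weight and the key stops it turning further
- lug0 (a point): middle of a black thumb lug on the shield's flange, 81 mm from its axis, 17 mm above the shield's underside, opposite the notch (on the shield's +x). Each lug reaches from radius 68 to 94 mm, is 10 mm thick tangentially and stands 6 to 28 mm above the shield's underside
- lug1 (a point): middle of the like lug at +120 degrees (anticlockwise from above) from lug0
- lug2 (a point): middle of the like lug at -120 degrees (clockwise from above) from lug0
- cover_knob (a point): centre of the black knob (radius 12 mm, 26 mm high, upright) on the middle of the clear cover, loose, 0.16 kg: a disc of radius 68 mm, 4 mm thick, with a plug of radius 59 mm and 5 mm height under it that fits loosely into the glass wall. z up. The disc's underside is 17 mm, the plug's underside 22 mm below this point. It starts lying on the counter, plug down
- cover: the clear cover itself. Origin: centre of its plug's underside, 5 mm below the disc's underside; z up. When the cover is on, its disc rests on the glass rim and this point is 41 mm above the shield's underside, on the shield's axis within 3 mm of play
- pan: steel weighing pan, radius 50 mm, inside the shield, its top 20 mm above the deck. Origin: centre of its underside. Not to be touched
- amber_bottle: amber bottle, radius 36 mm, 170 mm tall, bystander. Origin: centre of its underside
- ointment_jar: white jar, radius 27 mm, 45 mm tall, bystander. Origin: centre of its underside
- check_weight: steel knob weight, radius 19 mm, 50 mm tall, bystander. Origin: centre of its underside

How it is judged (in metres and radians):
On the way, in this order (a step that is already met when the one before it is completed fails the run):
1. the shield has been turned until its notch dropped over the key and it lies flat on the deck, the cover still off (horizontal distance between notch and key_slot below 0.02 m and angle between shield's own z axis and vertical below 0.01 rad and z of shield in the frame of balance below 0.0765 m and horizontal distance between cover and shield above 0.1 m), for 0.3 s.
2. the cover sits flat in the glass rim (z of cover in the frame of shield between 0.0395 and 0.0425 m and horizontal distance between cover and shield below 0.005 m and angle between cover's own z axis and vertical below 0.02 rad), for 0.3 s.
At the end, for the whole second after the job is handed in: The shield lies flat on the deck (tilt under 0.01 rad, at most 1.5 mm up), notch over the key (within 20 mm of the slot's middle: it lies flat nowhere else), and the released cover lies flat on the glass rim (within 1.5 mm of it, within 5 mm of the shield's axis), all at rest (all of step 2 and horizontal distance between notch and key_slot below 0.02 m and angle between shield's own z axis and vertical below 0.01 rad and z of shield in the frame of balance below 0.0765 m and linear speed of each of shield, cover below 0.01 m/s); the robot touches nothing.
It fails at once if the shield is forced: the robot pushes on it with more than 12 N (contact force between any of the fingers, the arm and shield above 12 N).
It fails at once if the cover is dropped or pressed hard on the shield (contact force between cover and shield above 30 N).
It fails at once if the shield is lifted off the deck or tipped (z of shield in the frame of balance above 0.087 m or angle between shield's own z axis and vertical above 0.12 rad).
It fails at once if the weighing pan is touched (contact force between anything else and pan above 0.5 N).
It fails at once if bottle, jar or weight is moved (distance of any of amber_bottle, ointment_jar, check_weight from where it was at the start of the episode above 0.02 m).
It also fails if it takes over 67 s, if anything falls off the work surface, if the arm or the gripper's body presses on something with over 40 N, if the wrist force passes 120 N, or if a joint passes its speed limit or range.

ROBOT

A 6-joint arm with a two-finger parallel gripper is mounted at the origin on the work surface. World frame = base frame: x ahead of the robot, y to its left, z up, the work surface at z = 0. Lengths are in mm, angles in rad, forces in N, time in s.
With the tool pointing down it reaches from about 300 to 775 mm from the base axis. Payload 14.6 kg.
Tool frame: the origin (TCP) lies between the finger pads; the fingertips stand 19 mm ahead of it and the grasp point (between the pads) is the TCP; z points along the fingers, y is the line along which they close (so a half turn about z gives the same grasp; the last joint's range is limited). The gripper opens to 94 mm and grips with 3 to 60 N. Pads are 16 mm wide; open, the fingers measure 119 mm over their backs; the gripper's body (75 mm by 177 mm) begins 78 mm behind the grasp point.
Start: joints at [-1.318, 0.3, 1.521, -0, 1.321, -0.067], TCP at [172.9, -522.106, 190.646] pointing down, gripper open.
Joint ranges: [-3.03, 3.03], [-0.79, 2.21], [0.23, 2.52], [-1.04, 4.18], [0, 3.07], [-2.55, 2.55]. Speed limits (rad/s): [2.22, 2.22, 2.57, 3.14, 3.14, 3.14].

INTERFACE

Orientations are given as [roll, pitch, yaw] about the fixed x, y, z axes, in that order (R = Rz(yaw) Ry(pitch) Rx(roll)).
In Python, from cell import monitor, imaging, job, find_in, trace gives the robot as it stands. The module is installed in compiled form; this text tells all that it offers.
- The arm moves only by the tool arm_command, never from a script. Its argument "steps" is a list of rows, each a list of 5 numbers: the opening, from 0 (shut) to 1 (fully open), then the shift along the tool's x, y, z in mm, then the turn about the tool's z in degrees. In form: [[gripper, dx, dy, dz, turn], ...]. A call has 1 to 20 rows; each row is the pose to reach, as a shift and turn from the pose commanded when the call began, along the tool's axes at that moment; what a row does not reach only later rows make up. A row lasts 1/8 s, in which the tool goes at most 62.5 mm and 10.7 degrees, less where a joint would pass 70% of its speed; a pose out of reach is approached as far as the arm can. A call with a gripper value outside its range is refused whole. The fingers move at their own pace and stop on an object; "force" is the grip in N (left out, the last holds). Time passes only in rows, so rows that repeat a pose let the fingers close. It gives the time, the measured TCP pose, the force, the opening and the grip force at its end, in the units of the state.
- monitor.read_state(): the state, without advancing time (a new reading comes with each control period).
- imaging.camera(name): name is "side" or "top" or "wrist"; returns a dict with "img" (480x640x3 uint8, red, green, blue), "mtx" (3x3 intrinsics, pixels), "D" ([k1, k2, p1, p2, k3] as OpenCV has them; the pictures are not rectified), "view" (4x4, takes a point from world to camera coordinates). Camera axes: x right, y down, z forward; pixel columns grow to the right and rows downward; lengths in mm; the calibration is good to about 2 mm. A picture is of the moment at which its call begins. There is no depth.
- job.sign_off(): hands the job in; it is judged then, once.
Trained networks look in a picture, given as the dict that the camera call returned (one of the last four; its "shot" number tells which), for a name from the list of things; names that differ only in an ending like _2 or _b are one class to them, and where a whole thing is asked for, a point or a joint stands for the part that bears it (a point fixed in the world has none). Each returns a list of dicts, best first, with "p" (0 to 1); they miss things now and then, are a little off and sometimes report something else, mostly with a low value. They report only what shows in the picture. A call takes as long as a camera call.
- find_in(picture, target): "rect" ([centre column, centre row, width, height] in pixels, round what is visible of it).
- trace(picture, target): "region" (480x640 bool, what is visible of it) and "rect" ([centre column, centre row, width, height] in pixels, round what is visible of it).
The state is a dict: "clock": time; "joints": joint angles; "qd": joint speeds; "effort": joint torques, N m; "eef_pos": TCP position; "eef_rot": TCP orientation; "wrist_force": force on the tool from outside, world axes, zero at the start; "moment": the same for the moment, N m; "finger_gap": finger opening in mm; "finger_force": force on a finger pad.
Only numpy, scipy, OpenCV 4.12 (cv2) and the standard library are available. Lean on these libraries where they do the work, as an engineer would, in place of code of your own. Each camera call takes 0.05 s, during which the arm holds its last target. There are 200 camera calls.

## Working session

There is one attempt and no reset: what is moved stays moved. The work goes in short steps, Python scripts to look and compute and a tool call to move; the robot and the scene stay as the last step left them, time stands still between calls to the robot, and variables do not carry over. Pictures are saved under pics/ and viewed, at most 10 in all, crops included, and the job is handed in when it is done.

Besides the shell and the picture viewer there is one more tool, called after ">>>" in YAML: its name, and indented under it one key for each argument. arm_command: Moves the arm, as the interface text tells. Its arguments: {"type":"object","properties":{"steps":{"type":"array","items":{"type":"array","items":{"type":"number"}}},"force":{"type":"number"}},"required":["steps"]}

```bash
mkdir -p pics
cat > h.py <<'E'
import numpy as np, cv2
from cell import monitor, imaging, job, find_in, trace
def ray(p,uv):
    n=cv2.undistortPoints(np.array([[uv]],float),p["mtx"],np.array(p["D"],float))[0,0]
    R=p["view"][:3,:3];t=p["view"][:3,3]
    return -R.T@t, R.T@np.array([n[0],n[1],1.])
def onz(p,uv,z):
    c,d=ray(p,uv); return c+d*(z-c[2])/d[2]
def tri(obs):
    A=0;b=0
    for p,uv in obs:
        c,d=ray(p,uv);d=d/np.linalg.norm(d);M=np.eye(3)-np.outer(d,d);A=A+M;b=b+M@c
    x=np.linalg.solve(A,b); return x
def proj(p,X):
    R=p["view"][:3,:3];t=p["view"][:3,3]
    return cv2.projectPoints(np.array(X,float).reshape(-1,3),cv2.Rodrigues(R)[0],t,p["mtx"],np.array(p["D"],float))[0][:,0]
E
python3 - <<'E'
from h import *
s=monitor.read_state(); print({k:np.round(v,3) for k,v in s.items()})
ps={}
for c in ["top","side"]:
    p=imaging.camera(c); ps[c]=p; cv2.imwrite(f"pics/{c}0.png",p["img"][:,:,::-1])
    C=ray(p,(320,240)); print(c,C[0].round(),p["mtx"][0,0])
    for n in ["balance","shield","notch","lug0","lug1","lug2","cover_knob","cover","pan","key_slot","amber_bottle","ointment_jar","check_weight"]:
        try:
            r=find_in(p,n); print(n,[(np.round(q["rect"]).tolist(),round(q["p"],2)) for q in r[:4]])
        except Exception as e: print(n,e)
E
```

```text
{'clock': np.float64(0.0), 'joints': array([-1.318,  0.3  ,  1.522,  0.   ,  1.321, -0.067]), 'qd': array([-0.   ,  0.   , -0.   , -0.   , -0.001,  0.002]), 'effort': array([ 2.0000e-03, -5.3180e+01, -3.5273e+01,  7.1000e-02,  2.4000e-02,
       -0.0000e+00]), 'eef_pos': array([ 172.843, -521.844,  190.085]), 'eef_rot': array([-3.14, -0.  ,  0.32]), 'wrist_force': array([-0.218, -1.002,  0.226]), 'moment': array([-0.044, -0.048, -0.003]), 'finger_force': np.float64(0.0), 'finger_gap': np.float64(93.903)}
top [ 536.    8. 1136.] 607.6565055444598
balance [([317.0, 291.0, 128.0, 195.0], 0.81)]
shield [([322.0, 270.0, 96.0, 103.0], 0.6)]
notch [([320.0, 268.0, 98.0, 99.0], 0.66)]
lug0 [([320.0, 268.0, 93.0, 103.0], 0.67)]
lug1 [([320.0, 268.0, 93.0, 103.0], 0.67)]
lug2 [([320.0, 268.0, 93.0, 103.0], 0.67)]
cover_knob [([488.0, 307.0, 74.0, 80.0], 0.92)]
cover [([489.0, 307.0, 73.0, 70.0], 0.62)]
pan [([315.0, 266.0, 59.0, 64.0], 0.72)]
key_slot [([319.0, 291.0, 128.0, 195.0], 0.71), ([183.0, 204.0, 50.0, 48.0], 0.64), ([320.0, 267.0, 97.0, 103.0], 0.27)]
amber_bottle [([184.0, 203.0, 50
[... 194 characters left out ...]
ide [342. 864. 802.] 548.2778162733562
balance [([344.0, 271.0, 184.0, 120.0], 0.81)]
shield [([328.0, 241.0, 82.0, 59.0], 0.61)]
notch [([331.0, 244.0, 85.0, 64.0], 0.95)]
lug0 [([330.0, 241.0, 78.0, 59.0], 0.95), ([298.0, 187.0, 14.0, 23.0], 0.29)]
lug1 [([330.0, 241.0, 78.0, 59.0], 0.95), ([298.0, 187.0, 14.0, 23.0], 0.29)]
lug2 [([330.0, 241.0, 78.0, 59.0], 0.95), ([298.0, 187.0, 14.0, 23.0], 0.29)]
cover_knob [([391.0, 202.0, 52.0, 32.0], 0.74)]
cover [([391.0, 204.0, 49.0, 29.0], 0.89)]
pan []
key_slot [([332.0, 244.0, 80.0, 61.0], 0.17)]
amber_bottle [([231.0, 314.0, 44.0, 88.0], 0.59)]
ointment_jar [([296.0, 370.0, 30.0, 36.0], 0.75)]
check_weight [([298.0, 187.0, 17.0, 22.0], 0.57)]
```

Run:
```python
import cv2
a=cv2.imread("pics/top0.png")[190:400,220:540]; cv2.imwrite("pics/top0c.png",cv2.resize(a,(800,525),interpolation=cv2.INTER_CUBIC))
a=cv2.imread("pics/side0.png")[170:350,230:470]; cv2.imwrite("pics/side0c.png",cv2.resize(a,(800,600),interpolation=cv2.INTER_CUBIC))
```

```text
(no output)
```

View pics/top0c.png

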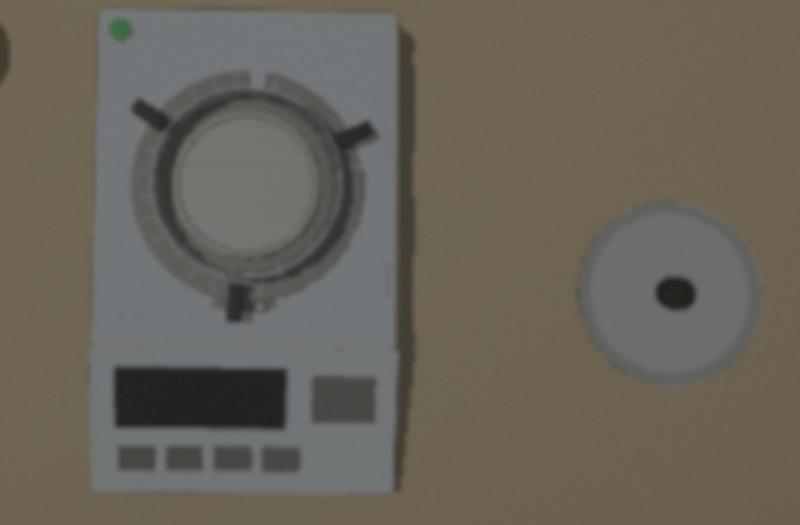

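View pics/side0c.png

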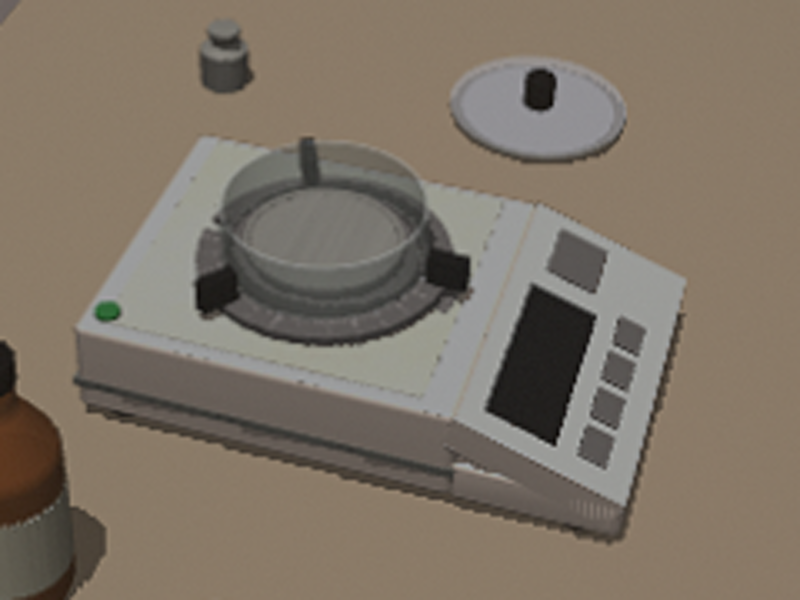

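Run:
```python
from h import *
p=imaging.camera("top");q=imaging.camera("side")
g=lambda x,y:(220+x/2.5,190+y/2.5)
s=lambda x,y:(230+x*.3,170+y*.3)
for n,uv,z in [("rearL",g(100,10),75),("rearR",g(398,14),75),("frL",g(94,346),75),("frR",g(400,348),75),("pan",(315,266),95),("pan2",g(248,187),95),("notch",g(258,80),79),("lugF",g(238,302),103),("lugL",g(150,115),103),("lugR",g(357,135),103)]:
    print(n,onz(p,uv,z).round(1))
print("knob",tri([(p,g(676,293)),(q,s(540,90))]).round(1), onz(p,g(676,293),27).round(1))
for n in ["pan","cover_knob","cover","shield"]:
    for nm,c in (("t",p),("s",q)):
        r=trace(c,n)
        if r:
            m=r[0]["region"].astype(np.uint8);ys,xs=np.nonzero(m);print(n,nm,r[0]["p"],xs.mean().round(1),ys.mean().round(1),[round(v) for v in r[0]["rect"]],m.sum())
```

```text
rearL [705.5 114.2  75. ]
rearR [700.4 -95.7  75. ]
frL [471.2 119.2  75. ]
frR [466.8 -92.4  75. ]
pan [576.8  18.7  95. ]
pan2 [578.8  11.5  95. ]
notch [654.3   3.7  79. ]
lugF [500.9  19.2 103. ]
lugL [628.4  77.7 103. ]
lugR [613.  -63.3 103. ]
knob [ 499.3 -300.2   20. ] [ 500.9 -297.9   27. ]
pan t 0.72 318.0 263.2 [317, 266, 58, 62] 2578
pan s 0.85 326.0 237.8 [325, 238, 48, 23] 856
cover_knob t 0.77 487.9 306.8 [487, 307, 74, 77] 4295
cover_knob s 0.81 390.4 201.5 [391, 204, 53, 30] 1269
cover t 0.69 487.8 306.8 [490, 306, 73, 79] 4284
cover s 0.91 390.8 201.7 [391, 202, 54, 25] 1317
shield t 0.65 317.9 264.4 [321, 270, 95, 98] 2928
shield s 0.88 327.4 244.9 [331, 242, 80, 60] 2809
```

```bash
cat >> h.py <<'E'
from scipy.spatial.transform import Rotation as Ro
def tool(X,yaw_deg=None):
    """shift in tool axes from measured pose to world X, and turn to yaw"""
    s=monitor.read_state();R=Ro.from_euler("xyz",s["eef_rot"]).as_matrix()
    y=np.degrees(s["eef_rot"][2]);return (R.T@(np.array(X)-s["eef_pos"])).round(1), None if yaw_deg is None else round(y-yaw_deg,1)
E
python3 - <<'E'
from h import *
s=monitor.read_state();p=imaging.camera("wrist")
c,d=ray(p,(320,240));R=Ro.from_euler("xyz",s["eef_rot"]).as_matrix()
print(R.T@(c-s["eef_pos"]),R.T@d,p["mtx"][0,0], (p["view"][:3,:3]@R).round(2))
print(tool([440,12,230],174))
E
```

```text
[ 6.55107483e+01 -1.87678923e-01 -1.93932913e+02] [-0.24934177  0.00861127  0.96860522] 354.05595237381374 [[ 0.    1.   -0.  ]
 [-0.97 -0.   -0.23]
 [-0.23  0.    0.97]]
(array([ 421.5, -423. ,  -39.3]), np.float64(-155.7))
```

>>> arm_command:
  steps:
    - [1, 60, -60, -15, -10]
    - [1, 110, -110, -15, -20]
    - [1, 150, -150, -10, -30]
    - [1, 190, -190, 0, -40]
    - [1, 230, -230, 0, -50]
    - [1, 270, -270, 0, -60]
    - [1, 305, -305, 0, -70]
    - [1, 340, -340, 0, -80]
    - [1, 375, -375, 0, -90]
    - [1, 400, -400, 0, -100]
    - [1, 424, -426, 0, -110]
    - [1, 424, -426, 0, -120]
    - [1, 424, -426, 0, -130]
    - [1, 424, -426, 0, -140]
    - [1, 424, -426, 0, -150]
    - [1, 424, -426, 0, -155.7]
    - [1, 424, -426, 0, -155.7]
    - [1, 424, -426, 0, -155.7]

```text
clock: 4.2
eef_pos: [441.5, 15.6, 190.7]
eef_rot: [3.142, 0.0, 3.035]
wrist_force: [0.2, 0.1, -0.1]
finger_gap: 93.9
finger_force: 0.0
```

Run:
```python
from h import *
s=monitor.read_state();print(s["eef_pos"],s["eef_rot"],s["joints"])
p=imaging.camera("wrist");np.save("pics/w1.npy",p["img"])
print(proj(p,[[498,12,79],[500,19,103],[578,12,95]]).round())
cv2.imwrite("pics/w1.png",p["img"][:,:,::-1])
```

```text
[441.49728121  15.60009585 190.68042144] [3.14157561e+00 9.13306741e-05 3.03496906e+00] [-4.76307981e-02  5.58975122e-02  1.80841647e+00  1.21540273e-05
  1.27718649e+00 -1.51180705e+00]
[[321. 287.]
 [329. 299.]
 [330. 373.]]
```

View pics/w1.png

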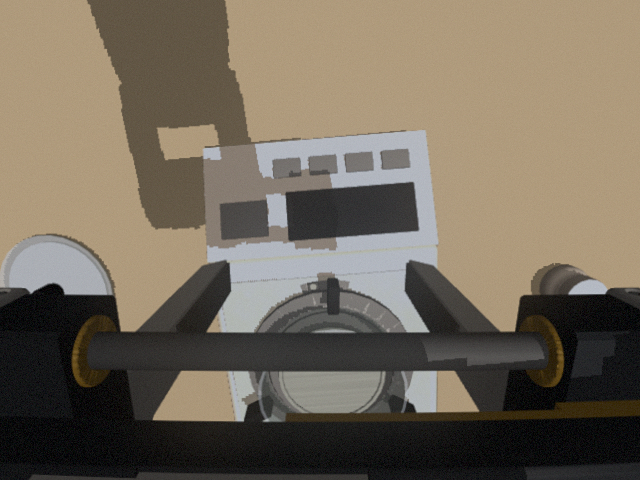

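Run:
```python
import cv2
a=cv2.imread("pics/w1.png")[265:340,260:360]; cv2.imwrite("pics/w1c.png",cv2.resize(a,(800,600),interpolation=cv2.INTER_CUBIC))
```

```text
(no output)
```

View pics/w1c.png

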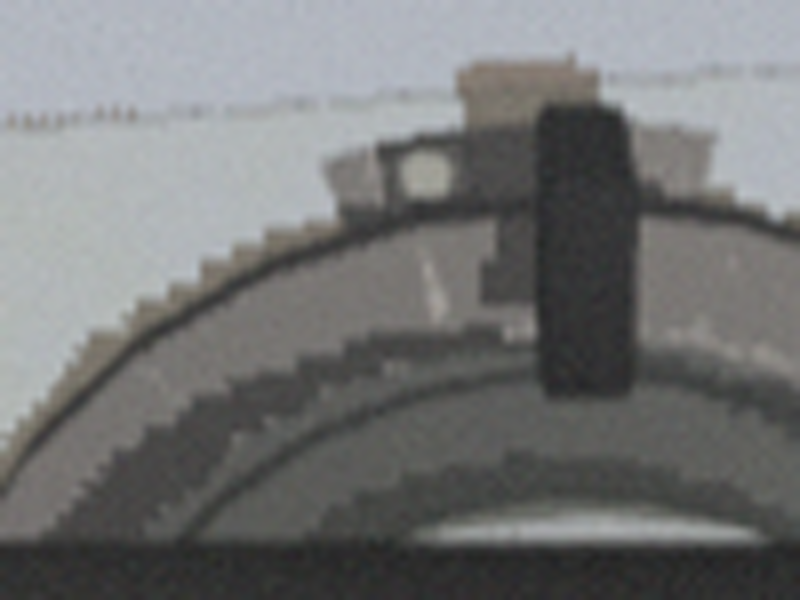

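Run:
```python
from h import *
p=imaging.camera("wrist")
g=lambda x,y:(260+x/8,265+y/8)
for n,uv,z in [("key",g(425,172),79),("slotL",g(328,178),75),("slotR",g(713,150),75),("lugout",g(585,108),103),("lugin",g(590,365),103)]:
    X=onz(p,uv,z);v=X[:2]-[578.5,11.8];print(n,X.round(1),np.hypot(*v).round(1),np.degrees(np.arctan2(v[1],v[0])).round(1)%360)
print(tool([492,19,150],174.3))
```

```text
key [496.7   5.2  79. ] 82.1 184.6
slotL [497.9  -6.4  75. ] 82.7 192.7
slotR [499.2  38.6  75. ] 83.8 161.3
lugout [481.7  24.1 103. ] 97.6 172.7
lugin [511.1  21.9 103. ] 68.1 171.5
(array([-49.9,   8.7,  40.7]), np.float64(-0.4))
```

Run:
```python
from h import *
print(tool([494.5,21.5,110],174.2))
```

```text
(array([-52.1,  11.5,  80.7]), np.float64(-0.3))
```

>>> arm_command:
  steps:
    - [0.32, -20, 5, 10, -0.3]
    - [0.32, -40, 10, 20, -0.3]
    - [0.32, -52, 11.5, 30, -0.3]
    - [0.32, -52, 11.5, 40, -0.3]
    - [0.32, -52, 11.5, 40, -0.3]
    - [0.32, -52, 11.5, 40, -0.3]

```text
clock: 5.05
eef_pos: [494.2, 21.6, 151.1]
eef_rot: [3.142, 0.0, 3.042]
wrist_force: [0.1, 0.2, 0.7]
finger_gap: 37.4
finger_force: 0.0
```

Run:
```python
from h import *
s=monitor.read_state();print(s["eef_pos"],s["eef_rot"],s["finger_gap"])
p=imaging.camera("wrist")
print(proj(p,[[494.5,21.5,103],[497,7,79]]).round())
cv2.imwrite("pics/w2.png",cv2.resize(p["img"][200:400,187:453,::-1],(798,600),interpolation=cv2.INTER_CUBIC))
```

```text
[494.18821709  21.55966931 151.06317238] [3.14153057e+00 4.60929025e-04 3.04233028e+00] 37.42580570741246
[[318. 247.]
 [300. 243.]]
```

View pics/w2.png

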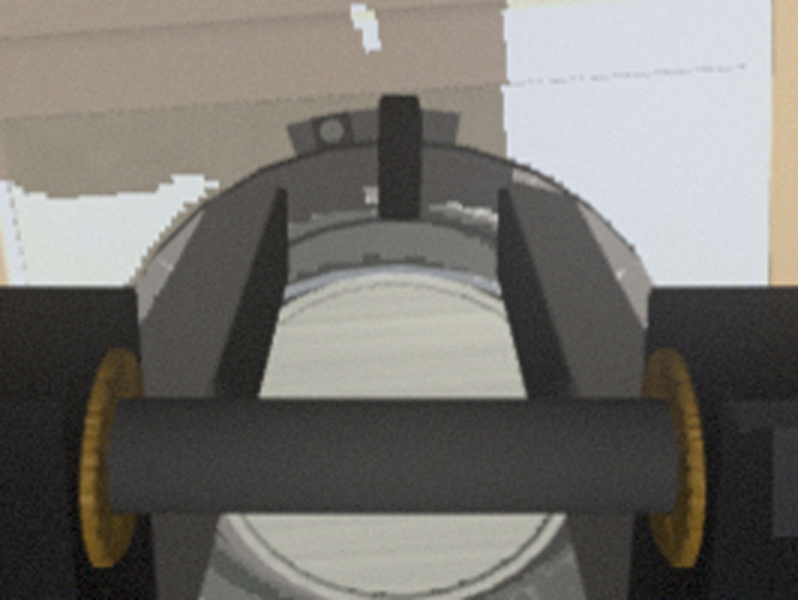

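>>> arm_command:
  steps:
    - [0.3, 0, 0, 15, 0]
    - [0.3, 0, 0, 28, 0]
    - [0.3, 0, 0, 36, 0]
    - [0.3, 0, 0, 41, 0]
    - [0.3, 0, 0, 41, 0]

```text
clock: 5.72
eef_pos: [494.3, 21.6, 109.4]
eef_rot: [-3.142, -0.0, 3.043]
wrist_force: [-0.4, 0.9, 0.4]
finger_gap: 28.0
finger_force: 0.0
```

```bash
cat > arc.py <<'E'
from h import *
import sys,json
# rows for rotating tool about centre by total -deg from now, in n rows
def arc(total,n,g,hold=0,C=(578.3,13.0),step=None):
    s=monitor.read_state();P=np.array(s["eef_pos"]);yaw=s["eef_rot"][2]
    R=Ro.from_euler("xyz",s["eef_rot"]).as_matrix();rows=[]
    v=P[:2]-C
    for a in np.linspace(0,total,n+1)[1:]:
        w=Ro.from_euler("z",-a,degrees=True).as_matrix()[:2,:2]@v
        d=R.T@np.r_[w-v,0]
        rows.append([g,round(d[0],1),round(d[1],1),0,round(a,1)])
    print("r",np.hypot(*v).round(1),"phi",np.degrees(np.arctan2(v[1],v[0])).round(1),"yaw",np.degrees(yaw).round(1),s["wrist_force"].round(1),s["finger_gap"].round(1))
    print(json.dumps(rows))
arc(float(sys.argv[1]),int(sys.argv[2]),0.3)
E
python3 arc.py 40 20
```

```text
Traceback (most recent call last):
  File "arc.py", line 14, in <module>
    arc(float(sys.argv[1]),int(sys.argv[2]),0.3)
    ~~~^^^^^^^^^^^^^^^^^^^^^^^^^^^^^^^^^^^^^^^^^
  File "arc.py", line 12, in arc
    print("r",np.hypot(*v).round(1),"phi",np.degrees(np.arctan2(v[1],v[0])).round(1),"yaw",np.degrees(yaw).round(1),s["wrist_force"].round(1),s["finger_gap"].round(1))
                                                                                                                                              ^^^^^^^^^^^^^^^^^^^^^
AttributeError: 'float' object has no attribute 'round'
```

```bash
sed -i 's/s\["finger_gap"\].round(1)/s["finger_gap"]/' arc.py; python3 arc.py 30 20
```

```text
r 84.4 phi 174.1 yaw 174.3 [-0.4  0.9  0.4] 27.980909718133802
[[0.3, -0.0, 2.2, 0, 1.5], [0.3, -0.1, 4.4, 0, 3.0], [0.3, -0.3, 6.6, 0, 4.5], [0.3, -0.5, 8.8, 0, 6.0], [0.3, -0.8, 11.0, 0, 7.5], [0.3, -1.1, 13.2, 0, 9.0], [0.3, -1.5, 15.4, 0, 10.5], [0.3, -1.9, 17.5, 0, 12.0], [0.3, -2.4, 19.7, 0, 13.5], [0.3, -3.0, 21.8, 0, 15.0], [0.3, -3.6, 24.0, 0, 16.5], [0.3, -4.2, 26.1, 0, 18.0], [0.3, -4.9, 28.2, 0, 19.5], [0.3, -5.7, 30.2, 0, 21.0], [0.3, -6.5, 32.3, 0, 22.5], [0.3, -7.4, 34.3, 0, 24.0], [0.3, -8.3, 36.3, 0, 25.5], [0.3, -9.3, 38.3, 0, 27.0], [0.3, -10.4, 40.2, 0, 28.5], [0.3, -11.5, 42.2, 0, 30.0]]
```

>>> arm_command:
  steps:
    - [0.3, 0, 2.2, 0, 1.5]
    - [0.3, -0.1, 4.4, 0, 3.0]
    - [0.3, -0.3, 6.6, 0, 4.5]
    - [0.3, -0.5, 8.8, 0, 6.0]
    - [0.3, -0.8, 11.0, 0, 7.5]
    - [0.3, -1.1, 13.2, 0, 9.0]
    - [0.3, -1.5, 15.4, 0, 10.5]
    - [0.3, -1.9, 17.5, 0, 12.0]
    - [0.3, -2.4, 19.7, 0, 13.5]
    - [0.3, -3.0, 21.8, 0, 15.0]

```text
clock: 6.98
eef_pos: [499.6, 43.2, 109.7]
eef_rot: [3.142, 0.0, 2.779]
wrist_force: [0.2, 0.1, -0.6]
finger_gap: 28.0
finger_force: 0.0
```

```bash
python3 arc.py 40 20
```

```text
r 84.3 phi 159.0 yaw 159.2 [ 0.2  0.1 -0.6] 28.030517240248333
[[0.3, -0.1, 2.9, 0, 2.0], [0.3, -0.2, 5.9, 0, 4.0], [0.3, -0.5, 8.8, 0, 6.0], [0.3, -0.9, 11.7, 0, 8.0], [0.3, -1.3, 14.6, 0, 10.0], [0.3, -1.9, 17.5, 0, 12.0], [0.3, -2.6, 20.4, 0, 14.0], [0.3, -3.3, 23.2, 0, 16.0], [0.3, -4.2, 26.0, 0, 18.0], [0.3, -5.2, 28.8, 0, 20.0], [0.3, -6.3, 31.6, 0, 22.0], [0.3, -7.4, 34.3, 0, 24.0], [0.3, -8.7, 36.9, 0, 26.0], [0.3, -10.0, 39.5, 0, 28.0], [0.3, -11.4, 42.1, 0, 30.0], [0.3, -13.0, 44.6, 0, 32.0], [0.3, -14.6, 47.1, 0, 34.0], [0.3, -16.3, 49.5, 0, 36.0], [0.3, -18.1, 51.8, 0, 38.0], [0.3, -19.9, 54.1, 0, 40.0]]
```

Run:
```python
from h import *
p=imaging.camera("wrist")
cv2.imwrite("pics/w3.png",cv2.resize(p["img"][200:400,187:453,::-1],(798,600),interpolation=cv2.INTER_CUBIC))
```

```text
(no output)
```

View pics/w3.png

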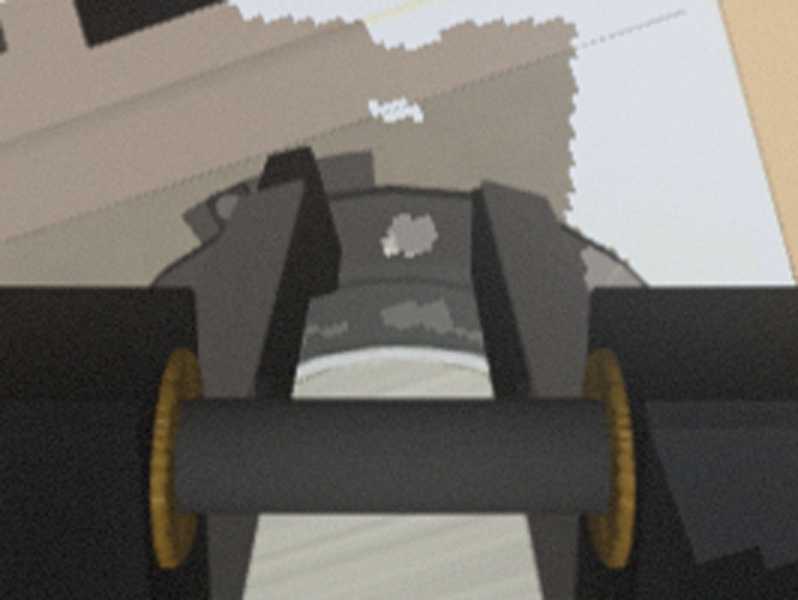

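Run:
```python
from h import *
p=imaging.camera("wrist");q=imaging.camera("top")
g=lambda x,y:(187+x/3,200+y/3)
for n,uv,z in [("lugoutL",g(270,152),103),("lugoutR",g(310,148),103),("lug in R",g(338,290),103),("key",g(228,205),79),("slotL",g(185,215),75),("slotR",g(373,153),75)]:
    X=onz(p,uv,z);v=X[:2]-[578.3,13];print(n,X.round(1),np.hypot(*v).round(1),np.degrees(np.arctan2(v[1],v[0])).round(1)%360)
s=monitor.read_state();R=Ro.from_euler("xyz",s["eef_rot"]).as_matrix()
for y in(-14,14):
  for x in (-8,8):
    X=s["eef_pos"]+R@[x,y,19]; w=(proj(p,[X])[0]-[187,200])*3; print(X.round(1),w.round())
cv2.imwrite("pics/t3.png",cv2.resize(q["img"][210:330,250:410,::-1],(800,600),interpolation=cv2.INTER_CUBIC))
```

```text
lugoutL [482.6  23.6 103. ] 96.2 173.7
lugoutR [484.7  31.3 103. ] 95.4 169.0
lug in R [514.5  25.4 103. ] 65.0 169.0
key [496.2   5.   79. ] 82.5 185.6
slotL [496.   -6.2  75. ] 84.5 193.1
slotR [497.5  39.1  75. ] 84.9 162.1
[502.1  27.2  90.7] [327. 212.]
[487.1  32.8  90.7] [326. 140.]
[512.   53.4  90.7] [459. 212.]
[497.   59.   90.7] [460. 139.]
```

View pics/t3.png

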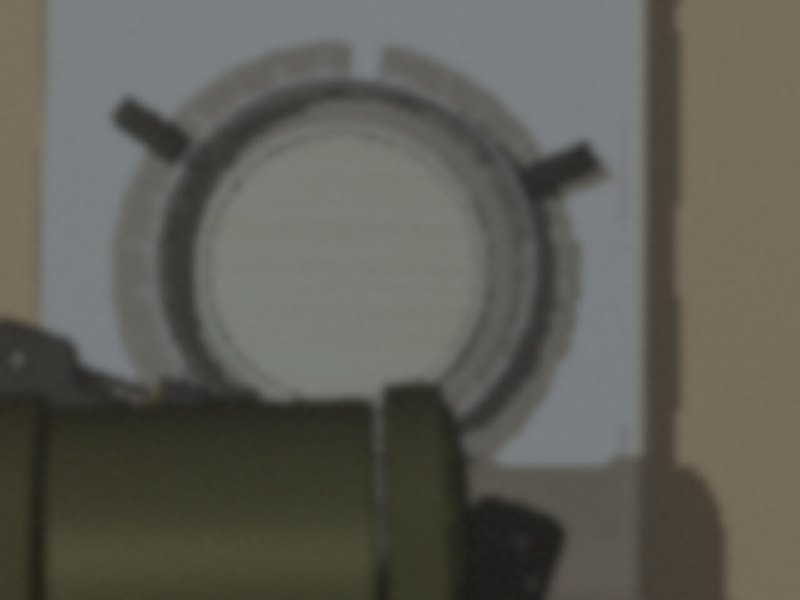

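Run:
```python
from h import *
q=imaging.camera("top");p=imaging.camera("side")
a=cv2.imread("pics/top0.png")
def unw(img):
    out=np.zeros((20,240),np.float32)
    ang=np.radians(np.linspace(-75,65,240)); rs=np.linspace(66,96,20)
    X=[[578.5+r*np.cos(t),11.8+r*np.sin(t),90] for r in rs for t in ang]
    u=proj(q,X).astype(np.float32).reshape(20,240,2)
    return cv2.remap(cv2.cvtColor(img,cv2.COLOR_BGR2GRAY).astype(np.float32),u[...,0],u[...,1],cv2.INTER_LINEAR)
A=unw(a);B=unw(np.ascontiguousarray(q["img"][:,:,::-1]))
m=[((B[:,40+k:200+k]-B.mean()-A[:,40:200]+A.mean())**2).mean() for k in range(-30,31)]
k=int(np.argmin(m))-30;print("rot deg",k*140/239)
s=monitor.read_state();u=proj(p,[s["eef_pos"]])[0];print(u)
x,y=int(u[0])-60,int(u[1])-55
cv2.imwrite("pics/s3.png",cv2.resize(p["img"][y:y+90,x:x+120,::-1],(800,600),interpolation=cv2.INTER_CUBIC))
```

```text
rot deg 0.0
[361.66082831 251.9901192 ]
```

View pics/s3.png

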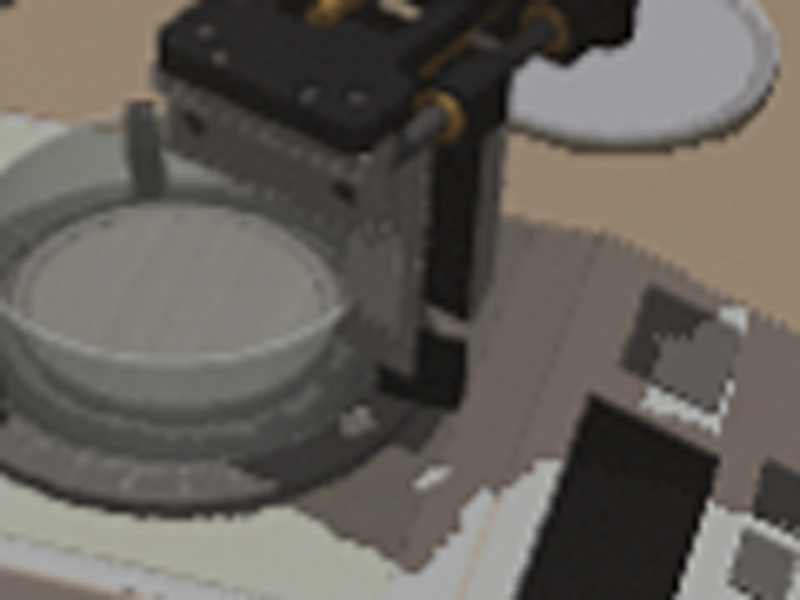

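Run:
```python
from h import *
p=imaging.camera("side");w=imaging.camera("wrist")
s=monitor.read_state();R=Ro.from_euler("xyz",s["eef_rot"]).as_matrix();u=(361-60,251-55)
for nm,y in (("near",14),("nearback",26.5),("far",-14)):
  for z in (0,19):
   for x in (-8,8):
    X=s["eef_pos"]+R@[x,y,z]; print(nm,x,z,((proj(p,[X])[0]-u)*6.667).round(),((proj(w,[X])[0]-[187,200])*3).round())
# lug0 corners
for r,t in ((68,-5),(94,-5),(68,5),(94,5)):
  a=np.radians(174.2);X=[578.3+r*np.cos(a)-t*np.sin(a),12.5+r*np.sin(a)+t*np.cos(a)]
  print("lug",r,t,[((proj(p,[X+[z]])[0]-u)*6.667).round() for z in (85,107)])
```

```text
near -8 0 [355. 386.] [466. 245.]
near 8 0 [400. 408.] [468. 166.]
near -8 19 [352. 435.] [460. 212.]
near 8 19 [396. 457.] [462. 139.]
nearback -8 0 [331. 408.] [531. 245.]
nearback 8 0 [376. 430.] [533. 166.]
nearback -8 19 [328. 457.] [519. 212.]
nearback 8 19 [372. 479.] [522. 139.]
far -8 0 [409. 339.] [322. 245.]
far 8 0 [453. 360.] [321. 166.]
far -8 19 [405. 388.] [328. 212.]
far 8 19 [449. 409.] [327. 139.]
lug 68 -5 [array([377., 391.]), array([381., 335.])]
lug 94 -5 [array([458., 413.]), array([463., 357.])]
lug 68 5 [array([388., 371.]), array([392., 316.])]
lug 94 5 [array([468., 393.]), array([473., 337.])]
```

Run:
```python
from h import *
print(tool([490,87,109],140))
```

```text
(array([24.4, 37.8,  0.6]), np.float64(19.3))
```

>>> arm_command:
  steps:
    - [0.3, 8, 12, 0, 6]
    - [0.3, 16, 25, 0, 12]
    - [0.3, 24, 38, 0, 19]
    - [0.3, 24, 38, 4, 19]
    - [0.3, 24, 38, 8, 19]
    - [0.3, 24, 38, 11, 19]
    - [0.3, 24, 38, 13, 19]
    - [0.3, 24, 38, 13, 19]
    - [0.3, 24, 38, 13, 19]

```text
clock: 8.45
eef_pos: [490.6, 87.0, 96.8]
eef_rot: [3.141, 0.0, 2.449]
wrist_force: [0.1, -0.3, -0.3]
finger_gap: 28.1
finger_force: 0.0
```

>>> arm_command:
  steps:
    - [0.3, 0, 0, 1.5, 0]
    - [0.3, 0, 0, 3, 0]
    - [0.3, 0, 0, 3, 0]

```text
clock: 8.82
eef_pos: [490.4, 87.0, 93.5]
eef_rot: [-3.141, -0.0, 2.449]
wrist_force: [-0.2, -0.9, -1.0]
finger_gap: 28.3
finger_force: 0.0
```

>>> arm_command:
  steps:
    - [0.3, 0, 0, 2, 0]
    - [0.3, 0, 0, 4, 0]
    - [0.3, 0, 0, 4, 0]

```text
clock: 9.2
eef_pos: [490.4, 87.0, 89.5]
eef_rot: [-3.141, -0.0, 2.449]
wrist_force: [0.0, -0.5, 0.2]
finger_gap: 28.3
finger_force: 0.0
```

>>> arm_command:
  steps:
    - [0.3, 0, 0, 2, 0]
    - [0.3, 0, 0, 4, 0]
    - [0.3, 0, 0, 4, 0]

```text
clock: 9.57
eef_pos: [490.4, 87.0, 85.5]
eef_rot: [-3.141, -0.0, 2.449]
wrist_force: [0.2, 0.3, 0.3]
finger_gap: 28.3
finger_force: 0.0
```

Run:
```python
from h import *
p=imaging.camera("side");s=monitor.read_state()
u=proj(p,[s["eef_pos"]])[0];print(s["eef_pos"],s["wrist_force"],u)
x,y=int(u[0])-50,int(u[1])-50;print(x,y)
cv2.imwrite("pics/s4.png",cv2.resize(p["img"][y:y+75,x:x+100,::-1],(800,600),interpolation=cv2.INTER_CUBIC))
R=Ro.from_euler("xyz",s["eef_rot"]).as_matrix()
for yy in (14,26.5,-14):
  for z in (0,19):
    print(yy,z,[((proj(p,[s["eef_pos"]+R@[xx,yy,z]])[0]-(x,y))*8).round() for xx in (-8,8)])
```

```text
[490.49143455  87.04020303  85.57930394] [0.23117597 0.09087463 0.64031342] [360.04280443 276.29163434]
310 226
14 0 [array([334., 405.]), array([373., 443.])]
14 19 [array([330., 462.]), array([369., 500.])]
26.5 0 [array([292., 423.]), array([331., 462.])]
26.5 19 [array([289., 481.]), array([327., 519.])]
-14 0 [array([427., 363.]), array([466., 400.])]
-14 19 [array([422., 420.]), array([461., 457.])]
```

View pics/s4.png

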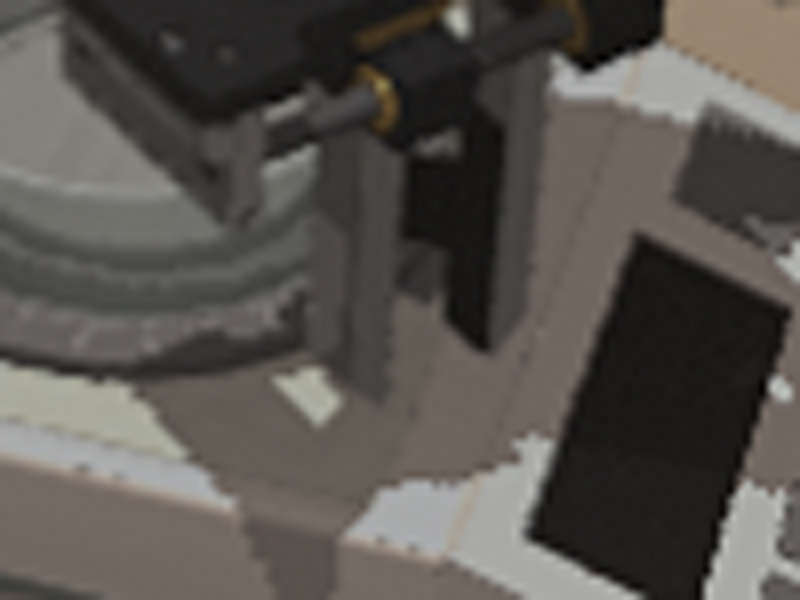

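>>> arm_command:
  steps:
    - [0.3, 0, 0, 4, 0]
    - [0.3, 0, 0, 8, 0]
    - [0.3, 0, 0, 12, 0]
    - [0.3, 0, 0, 14, 0]
    - [0.3, 0, 0, 14, 0]

```text
clock: 10.25
eef_pos: [490.4, 87.0, 71.5]
eef_rot: [-3.141, -0.0, 2.449]
wrist_force: [-0.0, -0.3, -0.2]
finger_gap: 28.1
finger_force: 0.0
```

>>> arm_command:
  steps:
    - [0.3, 0, 0, 1.5, 0]
    - [0.3, 0, 0, 3, 0]
    - [0.3, 0, 0, 3, 0]

```text
clock: 10.62
eef_pos: [490.4, 87.0, 68.5]
eef_rot: [-3.141, -0.0, 2.449]
wrist_force: [0.0, -0.5, 0.1]
finger_gap: 28.2
finger_force: 0.0
```

>>> arm_command:
  steps:
    - [0.3, 0, 0, 1.5, 0]
    - [0.3, 0, 0, 3, 0]
    - [0.3, 0, 0, 3, 0]

```text
clock: 11.0
eef_pos: [490.4, 87.0, 65.5]
eef_rot: [-3.141, -0.0, 2.449]
wrist_force: [0.2, 0.9, 1.0]
finger_gap: 28.8
finger_force: 0.0
```

>>> arm_command:
  steps:
    - [0.3, 0, 0, 1, 0]
    - [0.3, 0, 0, 2, 0]
    - [0.3, 0, 0, 2, 0]

```text
clock: 11.38
eef_pos: [490.5, 87.0, 63.6]
eef_rot: [-3.142, -0.0, 2.449]
wrist_force: [0.1, 0.5, -0.4]
finger_gap: 27.8
finger_force: 0.0
```

>>> arm_command:
  steps:
    - [0.3, 0, 0, 1, 0]
    - [0.3, 0, 0, 2, 0]
    - [0.3, 0, 0, 2, 0]

```text
clock: 11.75
eef_pos: [490.5, 87.0, 61.6]
eef_rot: [-3.141, -0.0, 2.449]
wrist_force: [-0.4, 0.8, -1.0]
finger_gap: 28.1
finger_force: 0.0
```

>>> arm_command:
  steps:
    - [0.3, 0, 0, 1, 0]
    - [0.3, 0, 0, 2, 0]
    - [0.3, 0, 0, 2, 0]

```text
clock: 12.12
eef_pos: [490.6, 87.0, 60.4]
eef_rot: [3.141, 0.0, 2.449]
wrist_force: [-4.4, -1.0, 11.3]
finger_gap: 28.2
finger_force: 5.7
```

```bash
cat > path.py <<'E'
from h import *
import json
def path(W,g=0.3):
    """W: list of (phi,r,z) about shield axis -> tool rows"""
    s=monitor.read_state();R=Ro.from_euler("xyz",s["eef_rot"]).as_matrix();y0=np.degrees(s["eef_rot"][2]);out=[]
    for f,r,z in W:
        a=np.radians(f);X=np.array([578.3+r*np.cos(a),13+r*np.sin(a),z])
        d=R.T@(X-s["eef_pos"]);t=(y0-f+180)%360-180
        out.append([g]+[float(round(v,1)) for v in (*d,t)])
    print(s["eef_pos"].round(1),s["wrist_force"].round(1));print(json.dumps(out))
E
python3 - <<'E'
from path import *
path([(140.3,115,68),(140.3,116,78),(148,118,78),(156,118,78),(164,118,78),(171,118,78),(174.2,118,78),(174.2,118,78),(174.2,110,78),(174.2,98,78),(174.2,88,78),(174.2,85,78),(174.2,85,78)])
E
```

```text
[490.6  87.   60.4] [-4.4 -1.  11.3]
[[0.3, 0.2, -0.9, -7.6, 0.0], [0.3, 1.2, -0.9, -17.6, 0.0], [0.3, 2.2, -16.7, -17.6, -7.7], [0.3, -1.2, -32.9, -17.6, -15.7], [0.3, -6.7, -48.4, -17.6, -23.7], [0.3, -13.3, -61.2, -17.6, -30.7], [0.3, -16.8, -66.8, -17.6, -33.9], [0.3, -16.8, -66.8, -17.6, -33.9], [0.3, -23.5, -62.3, -17.6, -33.9], [0.3, -33.4, -55.6, -17.6, -33.9], [0.3, -41.7, -50.0, -17.6, -33.9], [0.3, -44.2, -48.4, -17.6, -33.9], [0.3, -44.2, -48.4, -17.6, -33.9]]
```

>>> arm_command:
  steps:
    - [0.3, 0.2, -0.9, -8, 0]
    - [0.3, 1.2, -0.9, -18, 0]
    - [0.3, 2.2, -16.7, -18.5, -7.7]
    - [0.3, -1.2, -32.9, -18.5, -15.7]
    - [0.3, -6.7, -48.4, -18.5, -23.7]
    - [0.3, -13.3, -61.2, -18.5, -30.7]
    - [0.3, -16.8, -66.8, -18.5, -33.9]
    - [0.3, -16.8, -66.8, -18.5, -33.9]

```text
clock: 13.12
eef_pos: [460.9, 24.7, 78.6]
eef_rot: [3.142, 0.001, 3.04]
wrist_force: [-0.1, 0.4, -1.2]
finger_gap: 28.1
finger_force: 0.0
```

Run:
```python
from path import *
path([(174.2,110,78),(174.2,98,78),(174.2,88,78),(174.2,85,78),(174.2,85,78)])
p=imaging.camera("wrist")
cv2.imwrite("pics/w5.png",cv2.resize(p["img"][200:400,187:453,::-1],(798,600),interpolation=cv2.INTER_CUBIC))
```

```text
[460.9  24.7  78.6] [-0.1  0.4 -1.2]
[[0.3, -8.0, 0.3, 0.6, -0.0], [0.3, -20.0, 0.3, 0.6, -0.0], [0.3, -30.0, 0.3, 0.6, -0.0], [0.3, -33.0, 0.3, 0.6, -0.0], [0.3, -33.0, 0.3, 0.6, -0.0]]
```

View pics/w5.png

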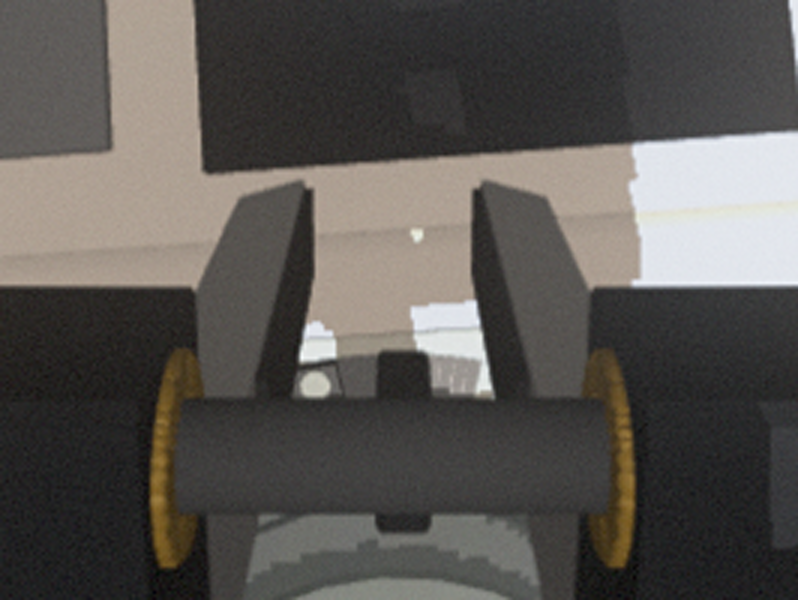

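>>> arm_command:
  steps:
    - [0.3, -8, 1.5, 0.6, 0]
    - [0.3, -20, 1.5, 0.6, 0]
    - [0.3, -30, 1.5, 0.6, 0]
    - [0.3, -33.5, 1.5, 0.6, 0]
    - [0.3, -33.5, 1.5, 0.6, 0]

```text
clock: 13.8
eef_pos: [494.3, 23.0, 77.3]
eef_rot: [-3.142, -0.0, 3.041]
wrist_force: [-0.3, -0.5, 0.2]
finger_gap: 27.9
finger_force: 0.0
```

>>> arm_command:
  steps:
    - [0.3, 0, 2.2, 0, 1.5]
    - [0.3, -0.1, 4.4, 0, 3.0]
    - [0.3, -0.3, 6.6, 0, 4.5]
    - [0.3, -0.5, 8.8, 0, 6.0]
    - [0.3, -0.8, 11.0, 0, 7.5]
    - [0.3, -1.1, 13.2, 0, 9.0]

```text
clock: 14.55
eef_pos: [496.8, 36.0, 77.6]
eef_rot: [-3.141, 0.0, 2.882]
wrist_force: [-0.3, -1.3, 0.0]
finger_gap: 28.6
finger_force: 0.6
```

```bash
python3 arc.py 40 20
```

```text
r 84.7 phi 164.2 yaw 165.1 [-0.3 -1.3  0. ] 28.586666254653554
[[0.3, -0.1, 3.0, 0, 2.0], [0.3, -0.3, 5.9, 0, 4.0], [0.3, -0.6, 8.8, 0, 6.0], [0.3, -1.0, 11.8, 0, 8.0], [0.3, -1.5, 14.7, 0, 10.0], [0.3, -2.1, 17.6, 0, 12.0], [0.3, -2.8, 20.4, 0, 14.0], [0.3, -3.7, 23.3, 0, 16.0], [0.3, -4.6, 26.1, 0, 18.0], [0.3, -5.6, 28.9, 0, 20.0], [0.3, -6.7, 31.6, 0, 22.0], [0.3, -7.9, 34.3, 0, 24.0], [0.3, -9.2, 37.0, 0, 26.0], [0.3, -10.5, 39.6, 0, 28.0], [0.3, -12.0, 42.2, 0, 30.0], [0.3, -13.6, 44.7, 0, 32.0], [0.3, -15.2, 47.1, 0, 34.0], [0.3, -17.0, 49.5, 0, 36.0], [0.3, -18.8, 51.9, 0, 38.0], [0.3, -20.7, 54.1, 0, 40.0]]
```

>>> arm_command:
  steps:
    - [0.3, -0.1, 3.0, 0, 2.0]
    - [0.3, -0.3, 5.9, 0, 4.0]
    - [0.3, -0.6, 8.8, 0, 6.0]
    - [0.3, -1.0, 11.8, 0, 8.0]
    - [0.3, -1.5, 14.7, 0, 10.0]
    - [0.3, -2.1, 17.6, 0, 12.0]
    - [0.3, -2.8, 20.4, 0, 14.0]
    - [0.3, -3.7, 23.3, 0, 16.0]
    - [0.3, -4.6, 26.1, 0, 18.0]
    - [0.3, -5.6, 28.9, 0, 20.0]
    - [0.3, -6.7, 31.6, 0, 22.0]
    - [0.3, -7.9, 34.3, 0, 24.0]
    - [0.3, -9.2, 37.0, 0, 26.0]
    - [0.3, -10.5, 39.6, 0, 28.0]
    - [0.3, -12.0, 42.2, 0, 30.0]

```text
clock: 16.42
eef_pos: [518.9, 73.9, 77.4]
eef_rot: [-3.141, -0.0, 2.358]
wrist_force: [-0.8, -1.8, -0.2]
finger_gap: 28.1
finger_force: 0.7
```

```bash
cat > rot.py <<'E'
from h import *
q=imaging.camera("top")
ang=np.arange(-180,180,0.5);rs=np.linspace(83,96,14)  # lugs stick out beyond the flange
def prof(img):
    X=[[578.5+r*np.cos(np.radians(t)),12.3+r*np.sin(np.radians(t)),103] for r in rs for t in ang]
    u=proj(q,X).astype(np.float32).reshape(len(rs),len(ang),2)
    g=cv2.remap(img.max(2).astype(np.float32),u[...,0],u[...,1],cv2.INTER_LINEAR);return g.mean(0)
P=prof(q["img"]); dark=P<75
runs=[];n=0
for i in range(len(ang)+1):
    if i<len(ang) and dark[i]: n+=1
    elif n: runs.append((ang[i-n],n*.5,ang[i-n:i].mean(),P[i-n:i].min().round()));n=0
print("dark runs start,width,mid",[(float(a),b,float(c)) for a,b,c,_ in runs],P.min(),np.median(P))
E
python3 rot.py; python3 arc.py 40 20
```

```text
dark runs start,width,mid [(-180.0, 10.0, -175.25), (-97.5, 5.0, -95.25), (19.5, 5.5, 22.0), (89.0, 43.0, 110.25), (138.0, 42.0, 158.75)] 29.980259 124.229385
r 85.1 phi 134.1 yaw 135.0 [-1.9 -1.6 -1. ] 28.336361348561024
[[0.3, -0.1, 3.0, 0, 2.0], [0.3, -0.3, 5.9, 0, 4.0], [0.3, -0.6, 8.9, 0, 6.0], [0.3, -1.0, 11.8, 0, 8.0], [0.3, -1.5, 14.7, 0, 10.0], [0.3, -2.1, 17.7, 0, 12.0], [0.3, -2.8, 20.5, 0, 14.0], [0.3, -3.7, 23.4, 0, 16.0], [0.3, -4.6, 26.2, 0, 18.0], [0.3, -5.6, 29.0, 0, 20.0], [0.3, -6.7, 31.8, 0, 22.0], [0.3, -7.9, 34.5, 0, 24.0], [0.3, -9.2, 37.1, 0, 26.0], [0.3, -10.6, 39.8, 0, 28.0], [0.3, -12.0, 42.3, 0, 30.0], [0.3, -13.6, 44.9, 0, 32.0], [0.3, -15.3, 47.3, 0, 34.0], [0.3, -17.0, 49.7, 0, 36.0], [0.3, -18.8, 52.1, 0, 38.0], [0.3, -20.7, 54.4, 0, 40.0]]
```

>>> arm_command:
  steps:
    - [0.3, -0.1, 3.0, 0, 2.0]
    - [0.3, -0.3, 5.9, 0, 4.0]
    - [0.3, -0.6, 8.9, 0, 6.0]
    - [0.3, -1.0, 11.8, 0, 8.0]
    - [0.3, -1.5, 14.7, 0, 10.0]
    - [0.3, -2.1, 17.7, 0, 12.0]
    - [0.3, -2.8, 20.5, 0, 14.0]
    - [0.3, -3.7, 23.4, 0, 16.0]
    - [0.3, -4.6, 26.2, 0, 18.0]
    - [0.3, -5.6, 29.0, 0, 20.0]
    - [0.3, -6.7, 31.8, 0, 22.0]
    - [0.3, -7.9, 34.5, 0, 24.0]
    - [0.3, -9.2, 37.1, 0, 26.0]
    - [0.3, -10.6, 39.8, 0, 28.0]
    - [0.3, -12.0, 42.3, 0, 30.0]
    - [0.3, -13.6, 44.9, 0, 32.0]
    - [0.3, -15.3, 47.3, 0, 34.0]
    - [0.3, -17.0, 49.7, 0, 36.0]
    - [0.3, -18.8, 52.1, 0, 38.0]
    - [0.3, -20.7, 54.4, 0, 40.0]

```text
clock: 18.98
eef_pos: [572.3, 97.9, 77.6]
eef_rot: [3.142, -0.0, 1.66]
wrist_force: [-1.7, 1.3, -0.3]
finger_gap: 28.1
finger_force: 0.9
```

```bash
python3 rot.py; python3 arc.py 40 20
```

```text
dark runs start,width,mid [(-139.0, 6.0, -136.25), (-19.5, 5.5, -17.0), (45.0, 33.0, 61.25), (87.5, 29.5, 102.0), (119.0, 41.5, 139.5)] 29.48884 105.0211
r 85.0 phi 93.8 yaw 95.0 [ 0.4 -0.  -0.2] 28.090550704373932
[[0.3, -0.1, 3.0, 0, 2.0], [0.3, -0.3, 5.9, 0, 4.0], [0.3, -0.6, 8.9, 0, 6.0], [0.3, -1.1, 11.8, 0, 8.0], [0.3, -1.6, 14.7, 0, 10.0], [0.3, -2.2, 17.6, 0, 12.0], [0.3, -2.9, 20.5, 0, 14.0], [0.3, -3.8, 23.4, 0, 16.0], [0.3, -4.7, 26.2, 0, 18.0], [0.3, -5.7, 29.0, 0, 20.0], [0.3, -6.8, 31.7, 0, 22.0], [0.3, -8.1, 34.4, 0, 24.0], [0.3, -9.4, 37.1, 0, 26.0], [0.3, -10.8, 39.7, 0, 28.0], [0.3, -12.3, 42.3, 0, 30.0], [0.3, -13.8, 44.8, 0, 32.0], [0.3, -15.5, 47.2, 0, 34.0], [0.3, -17.2, 49.6, 0, 36.0], [0.3, -19.1, 52.0, 0, 38.0], [0.3, -21.0, 54.2, 0, 40.0]]
```

>>> arm_command:
  steps:
    - [0.3, -0.1, 3.0, 0, 2.0]
    - [0.3, -0.3, 5.9, 0, 4.0]
    - [0.3, -0.6, 8.9, 0, 6.0]
    - [0.3, -1.0, 11.8, 0, 8.0]
    - [0.3, -1.5, 14.7, 0, 10.0]
    - [0.3, -2.1, 17.7, 0, 12.0]
    - [0.3, -2.8, 20.5, 0, 14.0]
    - [0.3, -3.7, 23.4, 0, 16.0]
    - [0.3, -4.6, 26.2, 0, 18.0]
    - [0.3, -5.6, 29.0, 0, 20.0]
    - [0.3, -6.7, 31.8, 0, 22.0]
    - [0.3, -7.9, 34.5, 0, 24.0]
    - [0.3, -9.2, 37.1, 0, 26.0]
    - [0.3, -10.6, 39.8, 0, 28.0]
    - [0.3, -12.0, 42.3, 0, 30.0]
    - [0.3, -13.6, 44.9, 0, 32.0]
    - [0.3, -15.3, 47.3, 0, 34.0]
    - [0.3, -17.0, 49.7, 0, 36.0]
    - [0.3, -18.8, 52.1, 0, 38.0]
    - [0.3, -20.7, 54.4, 0, 40.0]

```text
clock: 21.52
eef_pos: [628.3, 82.0, 77.6]
eef_rot: [3.142, -0.0, 0.962]
wrist_force: [0.9, 1.6, 0.1]
finger_gap: 28.2
finger_force: 0.8
```

```bash
python3 rot.py; python3 arc.py 30 15
```

```text
dark runs start,width,mid [(-180.0, 5.0, -177.75), (-59.5, 6.0, -56.75), (9.0, 66.5, 42.0), (82.0, 98.0, 130.75)] 28.168457 83.55081
r 85.2 phi 53.9 yaw 55.0 [-0.3 -0.2 -0.3] 28.33331925131009
[[0.3, -0.1, 3.0, 0, 2.0], [0.3, -0.3, 5.9, 0, 4.0], [0.3, -0.6, 8.9, 0, 6.0], [0.3, -1.1, 11.8, 0, 8.0], [0.3, -1.6, 14.8, 0, 10.0], [0.3, -2.2, 17.7, 0, 12.0], [0.3, -2.9, 20.6, 0, 14.0], [0.3, -3.8, 23.4, 0, 16.0], [0.3, -4.7, 26.2, 0, 18.0], [0.3, -5.7, 29.0, 0, 20.0], [0.3, -6.8, 31.8, 0, 22.0], [0.3, -8.0, 34.5, 0, 24.0], [0.3, -9.4, 37.2, 0, 26.0], [0.3, -10.8, 39.8, 0, 28.0], [0.3, -12.3, 42.4, 0, 30.0]]
```

>>> arm_command:
  steps:
    - [0.3, -0.1, 3.0, 0, 2.0]
    - [0.3, -0.3, 5.9, 0, 4.0]
    - [0.3, -0.6, 8.9, 0, 6.0]
    - [0.3, -1.0, 11.8, 0, 8.0]
    - [0.3, -1.5, 14.7, 0, 10.0]
    - [0.3, -2.1, 17.7, 0, 12.0]
    - [0.3, -2.8, 20.5, 0, 14.0]
    - [0.3, -3.7, 23.4, 0, 16.0]
    - [0.3, -4.6, 26.2, 0, 18.0]
    - [0.3, -5.6, 29.0, 0, 20.0]
    - [0.3, -6.7, 31.8, 0, 22.0]
    - [0.3, -7.9, 34.5, 0, 24.0]
    - [0.3, -9.2, 37.1, 0, 26.0]
    - [0.3, -10.6, 39.8, 0, 28.0]
    - [0.3, -12.0, 42.3, 0, 30.0]
    - [0.3, -13.6, 44.9, 0, 32.0]
    - [0.3, -15.3, 47.3, 0, 34.0]
    - [0.3, -17.0, 49.7, 0, 36.0]
    - [0.3, -18.8, 52.1, 0, 38.0]
    - [0.3, -20.7, 54.4, 0, 40.0]

```text
clock: 24.08
eef_pos: [661.0, 33.9, 77.5]
eef_rot: [-3.142, 0.0, 0.263]
wrist_force: [-0.2, 2.0, -0.3]
finger_gap: 28.1
finger_force: 0.7
```

```bash
python3 rot.py; python3 arc.py 12 16
python3 - <<'E'
from h import *
# key seen from the top camera now? brightness profile of the deck ring just outside the flange, front
q=imaging.camera("top")
for r in (72,76,83,86):
    t=np.arange(160,216,2);u=proj(q,[[578.5+r*np.cos(np.radians(a)),12.3+r*np.sin(np.radians(a)),79] for a in t]).astype(np.float32)
    g=cv2.remap(q["img"].max(2).astype(np.float32),u[:,0][None],u[:,1][None],cv2.INTER_LINEAR)[0]
    print(r,dict(zip(t.tolist(),g.round().astype(int).tolist())))
E
```

```text
dark runs start,width,mid [(-180.0, 38.5, -161.0), (-101.0, 7.0, -97.75), (-31.5, 69.0, 2.75), (45.0, 135.0, 112.25)] 32.352398 59.10948
r 85.3 phi 13.9 yaw 15.0 [ 0.4  1.2 -0.4] 28.178226969289707
[[0.3, -0.0, 1.1, 0, 0.8], [0.3, -0.1, 2.2, 0, 1.5], [0.3, -0.1, 3.3, 0, 2.2], [0.3, -0.2, 4.5, 0, 3.0], [0.3, -0.3, 5.6, 0, 3.8], [0.3, -0.4, 6.7, 0, 4.5], [0.3, -0.5, 7.8, 0, 5.2], [0.3, -0.6, 8.9, 0, 6.0], [0.3, -0.8, 10.0, 0, 6.8], [0.3, -0.9, 11.1, 0, 7.5], [0.3, -1.1, 12.2, 0, 8.2], [0.3, -1.3, 13.3, 0, 9.0], [0.3, -1.5, 14.4, 0, 9.8], [0.3, -1.7, 15.5, 0, 10.5], [0.3, -1.9, 16.6, 0, 11.2], [0.3, -2.2, 17.7, 0, 12.0]]
72 {160: 57, 162: 58, 164: 56, 166: 57, 168: 57, 170: 56, 172: 55, 174: 56, 176: 55, 178: 54, 180: 55, 182: 56, 184: 54, 186: 54, 188: 53, 190: 51, 192: 53, 194: 50, 196: 50, 198: 49, 200: 48, 202: 49, 204: 47, 206: 44, 208: 41, 210: 39, 212: 38, 214: 38}
76 {160: 57, 162: 57, 164: 57, 166: 57, 168: 57, 170: 55, 172: 57, 174: 56, 176: 55, 178: 56, 180: 55, 182: 55, 184: 54, 186: 53, 188: 52, 190: 51, 192: 50, 194: 49, 196: 49, 198: 48, 200: 48, 202: 47, 204: 46, 206: 42, 208: 41, 210: 38, 212: 39, 214: 36}
83 {160: 58, 162: 58, 164: 56, 166: 57, 168: 56, 170: 57, 172: 57, 174: 56, 176: 55, 178: 55, 180: 54, 182: 54, 184: 53, 186: 51, 188: 51, 190: 49, 192: 49, 194: 48, 196: 48, 198: 46, 200: 46, 202: 46, 204: 43, 206: 41, 208: 40, 210: 37, 212: 36, 214: 35}
86 {160: 58, 162: 57, 164: 58, 166: 57, 168: 57, 170: 56, 172: 56, 174: 57, 176: 57, 178: 54, 180: 54, 182: 54, 184: 53, 186: 51, 188: 51, 190: 50, 192: 49, 194: 48, 196: 48, 198: 47, 200: 46, 202: 45, 204: 42, 206: 41, 208: 39, 210: 37, 212: 35, 214: 33}
```

>>> arm_command:
  steps:
    - [0.3, 0, 1.1, 0, 0.8]
    - [0.3, -0.1, 2.2, 0, 1.5]
    - [0.3, -0.1, 3.3, 0, 2.2]
    - [0.3, -0.2, 4.5, 0, 3.0]
    - [0.3, -0.3, 5.6, 0, 3.8]
    - [0.3, -0.4, 6.7, 0, 4.5]
    - [0.3, -0.5, 7.8, 0, 5.2]
    - [0.3, -0.6, 8.9, 0, 6.0]
    - [0.3, -0.8, 10.0, 0, 6.8]
    - [0.3, -0.9, 11.1, 0, 7.5]
    - [0.3, -1.1, 12.2, 0, 8.2]
    - [0.3, -1.3, 13.3, 0, 9.0]
    - [0.3, -1.5, 14.4, 0, 9.8]
    - [0.3, -1.7, 15.5, 0, 10.5]
    - [0.3, -1.9, 16.6, 0, 11.2]
  force: 6

```text
clock: 26.05
eef_pos: [663.5, 17.5, 77.6]
eef_rot: [3.142, -0.0, 0.069]
wrist_force: [-0.4, 0.4, -0.9]
finger_gap: 28.1
finger_force: 0.7
```

```bash
cat > sd.py <<'E'
from h import *
import os
p=imaging.camera("side");s=monitor.read_state()
g=cv2.cvtColor(p["img"],cv2.COLOR_RGB2GRAY).astype(np.float32)
# window on the front glass wall/rim (front-left part of shield, phi 140..200)
W=[]
for t in range(100,200,10):
    a=np.radians(t)
    for z in (80,120): W.append([578.3+66*np.cos(a),12.6+66*np.sin(a),z])
u=proj(p,W);x0,y0=np.floor(u.min(0)).astype(int)-3;x1,y1=np.ceil(u.max(0)).astype(int)+3
c=g[y0:y1,x0:x1]
if os.path.exists("pics/ref.npy"):
    r=np.load("pics/ref.npy"); (dx,dy),_=cv2.phaseCorrelate(r,c,cv2.createHanningWindow(c.shape[::-1],cv2.CV_32F)); print("shift vs ref px",round(dx,2),round(dy,2),"absdiff",np.abs(c-r).mean().round(2))
else: np.save("pics/ref.npy",c)
print(s["wrist_force"].round(1),s["finger_gap"],s["finger_force"],(x0,y0,x1,y1))
r=trace(p,"shield");print(r[0]["p"],np.round(r[0]["rect"],1)) if r else print("no")
E
python3 sd.py; python3 arc.py 6 12; python3 rot.py
```

```text
[-0.3  1.3 -0.8] 28.29267764258718 0.6069144293724094 (np.int64(320), np.int64(231), np.int64(364), np.int64(271))
no
r 85.3 phi 3.0 yaw 4.0 [ 0.4  0.  -0.6] 28.585430237238963
[[0.3, -0.0, 0.7, 0, 0.5], [0.3, -0.0, 1.5, 0, 1.0], [0.3, -0.1, 2.2, 0, 1.5], [0.3, -0.1, 3.0, 0, 2.0], [0.3, -0.1, 3.7, 0, 2.5], [0.3, -0.2, 4.5, 0, 3.0], [0.3, -0.3, 5.2, 0, 3.5], [0.3, -0.3, 5.9, 0, 4.0], [0.3, -0.4, 6.7, 0, 4.5], [0.3, -0.5, 7.4, 0, 5.0], [0.3, -0.5, 8.2, 0, 5.5], [0.3, -0.6, 8.9, 0, 6.0]]
dark runs start,width,mid [(-180.0, 54.5, -153.0), (-112.5, 7.5, -109.0), (-49.5, 79.0, -10.25), (34.5, 8.5, 38.5), (44.5, 19.5, 54.0), (79.5, 100.5, 129.5)] 35.105747 59.28268
```

>>> arm_command:
  steps:
    - [0.3, 0, 0.7, 0, 0.5]
    - [0.3, 0, 1.5, 0, 1.0]
    - [0.3, 0, 2.2, 0, 1.5]
    - [0.3, 0, 2.2, 0, 1.5]

```text
clock: 26.7
eef_pos: [663.7, 15.3, 77.6]
eef_rot: [3.142, 0.0, 0.044]
wrist_force: [-0.1, 0.8, -0.7]
finger_gap: 27.7
finger_force: 0.4
```

```bash
python3 sd.py
```

```text
shift vs ref px -0.21 0.13 absdiff 3.47
[-1.4  1.2 -0.2] 28.466164670068835 0.31443586354725994 (np.int64(320), np.int64(231), np.int64(364), np.int64(271))
0.66 [325.  242.1  84.3  61.9]
```

>>> arm_command:
  steps:
    - [0.3, 0, 0.7, 0, 0.5]
    - [0.3, 0, 1.2, 0, 0.8]
    - [0.3, 0, 1.2, 0, 0.8]

```text
clock: 27.18
eef_pos: [663.8, 14.2, 77.6]
eef_rot: [3.142, -0.0, 0.03]
wrist_force: [0.3, 1.5, -0.1]
finger_gap: 28.1
finger_force: 0.4
```

```bash
python3 sd.py
```

```text
shift vs ref px -0.41 0.24 absdiff 4.53
[0.7 0.5 0.2] 28.30487768143942 0.39227731940627564 (np.int64(320), np.int64(231), np.int64(364), np.int64(271))
0.6 [325.6 243.6  78.2  63.5]
```

>>> arm_command:
  steps:
    - [0.3, 0, 0.4, 0, 0.3]
    - [0.3, 0, 0.8, 0, 0.5]
    - [0.3, 0, 0.8, 0, 0.5]

```text
clock: 27.65
eef_pos: [663.7, 13.4, 77.5]
eef_rot: [-3.142, 0.0, 0.021]
wrist_force: [-0.5, 0.7, 0.1]
finger_gap: 28.0
finger_force: 0.5
```

>>> arm_command:
  steps:
    - [0.3, 0, 0.4, 0, 0.3]
    - [0.3, 0, 0.8, 0, 0.5]
    - [0.3, 0, 0.8, 0, 0.5]

```text
clock: 28.02
eef_pos: [663.8, 12.5, 77.6]
eef_rot: [3.142, -0.0, 0.013]
wrist_force: [-0.8, 0.2, -0.7]
finger_gap: 28.2
finger_force: 0.3
```

```bash
python3 sd.py
```

```text
shift vs ref px -1.28 1.6 absdiff 9.88
[0.5 0.8 1. ] 28.142354650409192 0.27351931792509276 (np.int64(320), np.int64(231), np.int64(364), np.int64(271))
0.91 [326.5 244.1  80.   63.4]
```

>>> arm_command:
  steps:
    - [0.3, 0, -4, 0, 0]
    - [0.3, 0, -8, 0, 0]
    - [0.3, 0, -8.5, -10, 0]
    - [0.3, 0, -8.5, -30, 0]
    - [0.3, 0, -8.5, -70, 0]
    - [0.5, 0, -8.5, -110, 0]

```text
clock: 28.88
eef_pos: [663.7, 21.0, 190.5]
eef_rot: [3.141, -0.001, 0.013]
wrist_force: [0.5, 0.5, -0.1]
finger_gap: 35.2
finger_force: 0.0
```

```bash
python3 sd.py
python3 - <<'E'
from h import *
print(tool([500,-299,150],0), monitor.read_state()["joints"].round(2))
p=imaging.camera("side");q=imaging.camera("top")
for c in (p,q):
  g=c["img"].max(2); 
  for n,X in (("knobtop",[500,-299,34]),):
    u=proj(c,[X])[0];x,y=u.astype(int);w=(g[y-12:y+13,x-12:x+13]<50).astype(np.uint8)
    k,l,st,ce=cv2.connectedComponentsWithStats(w);i=1+np.argmax(st[1:,4]);print(u.round(1),ce[i]+[x-12,y-12],st[i])
    if c is p: a=ce[i]+[x-12,y-12]
    else: b=ce[i]+[x-12,y-12]
print("knob",tri([(p,a),(q,b)]).round(1),onz(q,b,24).round(1),onz(p,a,21).round(1))
for n in ("shield",):
  r=trace(q,n);print(r and (r[0]["rect"],r[0]["p"]))
E
```

```text
shift vs ref px -1.09 1.39 absdiff 16.88
[1.3 0.7 4.8] 38.93834834945138 0.0 (np.int64(320), np.int64(231), np.int64(364), np.int64(271))
0.8 [324.4 242.9  80.1  63.2]
(array([-169.8,  317.9,   43. ]), np.float64(0.7)) [-0.02  0.56  1.15 -0.    1.43  1.53]
[391.5 192.6] [391.68181818 196.54545455] [ 9 11  9 12 88]
[492.1 307.8] [489.92929293 306.92929293] [ 4  8 13  9 99]
knob [ 499.9 -298.7   22.2] [ 501.3 -297.9   24. ] [ 498.8 -300.9   21. ]
([327.4, 252.8, 83.0, 75.1], 0.76)
```

>>> arm_command:
  steps:
    - [0.7, -25, 55, 0, 0]
    - [0.7, -55, 110, 0, 0]
    - [0.7, -85, 165, 0, 0]
    - [0.7, -115, 220, 0, 0]
    - [0.7, -140, 270, 20, 0]
    - [0.7, -163.4, 319.5, 60, 0.7]
    - [0.7, -163.4, 319.5, 100, 0.7]
    - [0.7, -163.4, 319.5, 100, 0.7]
    - [0.7, -163.4, 319.5, 100, 0.7]

```text
clock: 30.25
eef_pos: [505.0, -300.2, 88.9]
eef_rot: [3.141, -0.001, 0.001]
wrist_force: [0.9, 0.1, 1.0]
finger_gap: 66.0
finger_force: 0.0
```

```bash
python3 sd.py; python3 rot.py
python3 - <<'E'
from h import *
from scipy.optimize import least_squares
q=imaging.camera("top");s=monitor.read_state();print(s["eef_pos"],s["eef_rot"])
ang=np.radians(np.arange(-180,180,3))
def fit(img,c0,R0,z,name,rng):
    # strongest radial edge near a circle of known radius at height z, robust circle-centre fit
    g=cv2.GaussianBlur(img,(0,0),1).max(2).astype(np.float32);pts=[]
    rs=np.arange(R0-rng,R0+rng,0.5)
    for a in ang:
        u=proj(q,[[c0[0]+r*np.cos(a),c0[1]+r*np.sin(a),z] for r in rs]).astype(np.float32)
        v=cv2.remap(g,u[:,0][None],u[:,1][None],cv2.INTER_LINEAR)[0];d=np.abs(np.gradient(v));i=d.argmax()
        if d[i]>1: pts.append([c0[0]+rs[i]*np.cos(a),c0[1]+rs[i]*np.sin(a)])
    P=np.array(pts)
    f=least_squares(lambda x:np.hypot(*(P-x[:2]).T)-x[2],[*c0,R0],loss="soft_l1",f_scale=1)
    print(name,f.x.round(2),len(P),"rms",np.median(np.abs(f.fun)).round(2))
a=np.ascontiguousarray(cv2.imread("pics/top0.png")[:,:,::-1]);b=q["img"]
for n,im in (("t0",a),("now",b)):
    fit(im,(579.5,12),80,81,n+" flange outer",5); fit(im,(579.5,12),50,95,n+" pan",5)
    fit(im,(579.5,12),106,75,n+" x",1)
fit(a,(500.5,-298.5),68,9,"cover disc",6); fit(a,(500.5,-298.5),12,35,"knob top",5)
E
```

```text
shift vs ref px -0.89 1.38 absdiff 20.51
[-0.  -0.7  0.7] 65.96429331505243 0.0 (np.int64(320), np.int64(231), np.int64(364), np.int64(271))
0.66 [327.  242.4  83.2  60.7]
dark runs start,width,mid [(-115.0, 5.0, -112.75), (2.5, 5.5, 5.0), (124.5, 1.0, 124.75)] 53.06529 126.37245
[ 505.09835943 -300.25587233   88.99845603] [ 3.14040572e+00 -1.76321848e-03  1.29192954e-03]
t0 flange outer [580.53  12.73  81.5 ] 112 rms 0.44
t0 pan [582.09  15.15  50.33] 120 rms 0.63
t0 x [578.72  11.85 105.51] 22 rms 0.61
now flange outer [581.03  12.2   81.15] 115 rms 0.48
now pan [581.9   15.09  50.22] 120 rms 0.65
now x [578.2   11.94 105.58] 22 rms 0.55
cover disc [ 500.99 -296.61   68.23] 56 rms 0.54
knob top [ 501.69 -295.35   12.71] 120 rms 0.6
```

>>> arm_command:
  steps:
    - [0.7, -4, -2.7, 20, 0]
    - [0.7, -4, -2.7, 45, 0]
    - [0.7, -4, -2.7, 65, 0]
    - [0.7, -4, -2.7, 78, 0]
    - [0.7, -4, -2.7, 82, 0]
    - [0.7, -4, -2.7, 82, 0]

```text
clock: 31.2
eef_pos: [500.6, -297.8, 6.0]
eef_rot: [3.141, -0.0, 0.001]
wrist_force: [0.6, 0.1, 0.5]
finger_gap: 65.9
finger_force: 0.0
```

Run:
```python
from h import *
p=imaging.camera("side");w=imaging.camera("wrist");s=monitor.read_state();print(s["eef_pos"],s["wrist_force"].round(1))
for c,n in ((p,"side"),(w,"wrist")):
    for t in ("cover_knob","cover"):
        r=trace(c,t);print(n,t,r and (r[0]["p"],r[0]["rect"]))
# wrist: dark knob between the fingers
g=w["img"].max(2)
u=proj(w,[[501,-297.5,35],[501,-297.5,9]]);print(u.round(1))
x,y=u[0].round().astype(int)
for dy in (-20,-10,0,10,20): print(y+dy,g[y+dy,x-70:x+71:5].tolist())
```

```text
[ 500.6907176  -297.95808842    6.31023267] [-0.2 -0.8  0.3]
side cover_knob (0.61, [392.1, 202.6, 49.5, 30.1])
side cover (0.61, [389.7, 205.0, 54.2, 27.4])
wrist cover_knob (0.75, [316.9, 239.8, 238.6, 184.0])
wrist cover (0.82, [316.0, 237.6, 235.4, 190.6])
[[316.  284.3]
 [316.1 267.3]]
264 [72, 63, 174, 172, 175, 176, 175, 178, 178, 176, 155, 57, 58, 53, 56, 54, 58, 57, 61, 173, 174, 175, 176, 177, 175, 173, 177, 51, 67]
274 [55, 53, 103, 176, 176, 177, 177, 177, 177, 176, 54, 55, 58, 64, 58, 58, 56, 53, 57, 178, 172, 177, 177, 172, 176, 173, 177, 53, 52]
284 [50, 51, 73, 172, 173, 174, 173, 176, 175, 175, 54, 55, 56, 56, 54, 58, 52, 54, 52, 174, 175, 174, 174, 174, 176, 175, 175, 49, 48]
294 [49, 50, 168, 175, 176, 173, 173, 175, 173, 172, 115, 53, 52, 54, 51, 59, 55, 51, 66, 176, 173, 173, 175, 170, 179, 179, 171, 53, 46]
304 [38, 118, 175, 172, 172, 174, 175, 175, 175, 175, 174, 170, 145, 44, 54, 48, 99, 176, 172, 175, 172, 175, 175, 175, 174, 177, 173, 173, 41]
```

>>> arm_command:
  steps:
    - [0.7, 0, 0, 3, 0]
    - [0.7, 0, 0, 5, 0]
    - [0.5, 0, 0, 5, 0]
    - [0.3, 0, 0, 5, 0]
    - [0.2, 0, 0, 5, 0]
    - [0.1, 0, 0, 5, 0]
    - [0.1, 0, 0, 5, 0]
    - [0.1, 0, 0, 5, 0]
    - [0.1, 0, 0, 5, 0]
  force: 15

```text
clock: 32.62
eef_pos: [500.3, -297.7, 0.6]
eef_rot: [3.142, -0.0, 0.0]
wrist_force: [-0.4, -0.2, 0.9]
finger_gap: 23.4
finger_force: 15.0
```

>>> arm_command:
  steps:
    - [0.1, 0, 0, -10, 0]
    - [0.1, 0, 0, -35, 0]
    - [0.1, 0, 0, -75, 0]
    - [0.1, 0, -10, -115, 0]
    - [0.1, 10, -45, -145, 0]
    - [0.1, 20, -90, -150, 0]
    - [0.1, 35, -135, -150, 0]
    - [0.1, 50, -180, -150, 0]
    - [0.1, 60, -225, -150, 0]
    - [0.1, 70, -265, -150, 0]
    - [0.1, 78, -295, -148, 0]
    - [0.1, 80.3, -309.5, -142, 0]
    - [0.1, 80.3, -309.5, -138, 0]
    - [0.1, 80.3, -309.5, -138, 0]
    - [0.1, 80.3, -309.5, -138, 0]

```text
clock: 34.5
eef_pos: [580.4, 10.8, 138.7]
eef_rot: [3.142, -0.0, -0.001]
wrist_force: [0.8, -0.5, -2.4]
finger_gap: 23.6
finger_force: 15.0
```

Run:
```python
from h import *
s=monitor.read_state();print(s["eef_pos"],s["eef_rot"],s["wrist_force"],s["finger_gap"])
p=imaging.camera("side");t=imaging.camera("top");a=cv2.imread("pics/side0.png")[:,:,::-1]
for c in (p,t,imaging.camera("wrist")):
    for n in ("cover","cover_knob","shield"):
        r=trace(c,n);print(n,r and (round(r[0]["p"],2),np.round(r[0]["rect"],1)))
# predicted rect of a disc R68 at hover height, and of the glass rim, in side
C=(581,12.3);A=np.radians(np.arange(0,360,5))
z=s["eef_pos"][2]-0.6
for R,h in ((68,z+5),(68,z+9),(65,121)):
    u=proj(p,[[C[0]+R*np.cos(x),C[1]+R*np.sin(x),h] for x in A]);print(R,h,u.min(0).round(1),u.max(0).round(1))
np.save("pics/sidehover.npy",p["img"])
```

```text
[580.43223258  10.83698401 138.73820888] [ 3.14153881e+00 -1.39117112e-04 -7.86134396e-04] [ 0.78455819 -0.49355787 -2.42682624] 23.550903673851817
cover []
cover_knob (0.59, array([329.1, 223.6,  67.9,  42.4]))
shield (0.87, array([323.2, 253.1,  85.1,  45.4]))
cover (0.91, array([320. , 292.1,  63.6,  24.6]))
cover_knob (0.7, array([319.9, 291.8,  71. ,  24.6]))
shield (0.96, array([319. , 259.1,  68.7,  98. ]))
cover (0.87, array([318.5, 262.1, 241. , 234.4]))
cover_knob (0.83, array([318.9, 263.1, 241.1, 228.2]))
shield (0.86, array([310.6, 149.8, 194.5,  93.6]))
68 143.13820888014888 [293.  202.6] [360.7 243.1]
68 147.13820888014888 [293. 201.] [360.8 241.5]
65 121 [294.7 212. ] [358.6 251. ]
```

```bash
cat > fitw.py <<'E'
from h import *
from scipy.optimize import least_squares
def edge(p,c0,R,z,rng,degs,fixR=True,name=""):
    g=cv2.GaussianBlur(p["img"],(0,0),0.8).astype(np.float32);rs=np.arange(R-rng,R+rng,0.3);P=[]
    for a in np.radians(degs):
        u=proj(p,[[c0[0]+r*np.cos(a),c0[1]+r*np.sin(a),z] for r in rs]).astype(np.float32)
        v=cv2.remap(g,u[:,0][None],u[:,1][None],cv2.INTER_LINEAR)[0];d=np.abs(np.gradient(v,axis=0)).sum(1);d[:1]=0;i=d.argmax()
        if d[i]>8: P.append([c0[0]+rs[i]*np.cos(a),c0[1]+rs[i]*np.sin(a)])
    P=np.array(P)
    if len(P)<8: print(name,"few",len(P));return
    f=least_squares(lambda x:np.hypot(*(P-x[:2]).T)-(R if fixR else x[2]),[*c0,R],loss="soft_l1",f_scale=0.5)
    print(name,f.x.round(2),len(P),np.median(np.abs(f.fun)).round(2))
E
python3 - <<'E'
from fitw import *
w=imaging.camera("wrist");p=imaging.camera("side")
for z in (143.1,147.1): edge(w,(581,11.5),68,z,5,np.arange(-80,81,3),True,f"wrist disc z{z}")
edge(w,(581,12.3),80,81,5,np.r_[-60:-8:3,18:61:3],True,"wrist flange rear")
for z in (143.1,147.1): edge(p,(581,11.5),68,z,6,np.arange(0,360,4),False,f"side disc {z}")
edge(p,(581,12.3),80,81,5,np.arange(30,160,3),True,"side flange top"); edge(p,(581,12.3),80,75,4,np.arange(30,160,3),True,"side flange bot")
E
```

```text
wrist disc z143.1 [580.35  10.58  68.  ] 52 0.76
wrist disc z147.1 [580.16  11.39  68.  ] 49 0.67
wrist flange rear [580.67  12.39  80.  ] 33 0.16
side disc 143.1 [582.5    5.13  70.03] 16 0.6
side disc 147.1 [580.16  12.    68.02] 14 0.48
side flange top [578.73  16.86  80.  ] 42 0.29
side flange bot [579.82  11.21  80.  ] 42 0.29
```

>>> arm_command:
  steps:
    - [0.1, 0.5, -1.3, 3, 0]
    - [0.1, 0.5, -1.3, 7, 0]
    - [0.1, 0.5, -1.3, 11, 0]
    - [0.1, 0.5, -1.3, 14, 0]
    - [0.1, 0.5, -1.3, 16, 0]
    - [0.1, 0.5, -1.3, 16, 0]

```text
clock: 35.95
eef_pos: [580.9, 13.1, 122.4]
eef_rot: [3.142, 0.0, 0.0]
wrist_force: [0.1, 1.1, -1.6]
finger_gap: 23.4
finger_force: 15.0
```

>>> arm_command:
  steps:
    - [0.1, 0, 0, 0.5, 0]
    - [0.1, 0, 0, 1, 0]
    - [0.1, 0, 0, 1.5, 0]
    - [0.1, 0, 0, 2, 0]
    - [0.1, 0, 0, 2, 0]

```text
clock: 36.58
eef_pos: [581.0, 13.1, 120.5]
eef_rot: [-3.142, 0.0, 0.0]
wrist_force: [-0.4, -0.5, -1.8]
finger_gap: 23.0
finger_force: 15.0
```

>>> arm_command:
  steps:
    - [0.1, 0, 0.8, 0, 0]
    - [0.1, 0, 0.8, 0.5, 0]
    - [0.1, 0, 0.8, 1, 0]
    - [0.1, 0, 0.8, 1.5, 0]
    - [0.1, 0, 0.8, 1.5, 0]

```text
clock: 37.2
eef_pos: [580.9, 12.3, 119.0]
eef_rot: [-3.142, 0.0, 0.0]
wrist_force: [0.5, -1.0, -2.6]
finger_gap: 23.7
finger_force: 15.0
```

>>> arm_command:
  steps:
    - [0.1, 0, 0, 0.5, 0]
    - [0.1, 0, 0, 1, 0]
    - [0.1, 0, 0, 1, 0]

```text
clock: 37.58
eef_pos: [580.9, 12.3, 118.0]
eef_rot: [-3.142, 0.0, 0.0]
wrist_force: [-0.6, -0.7, -1.6]
finger_gap: 23.7
finger_force: 15.0
```

>>> arm_command:
  steps:
    - [0.1, 0, 0, 0.4, 0]
    - [0.1, 0, 0, 0.8, 0]
    - [0.1, 0, 0, 0.8, 0]

```text
clock: 37.95
eef_pos: [581.0, 12.3, 117.2]
eef_rot: [-3.142, 0.0, 0.0]
wrist_force: [-0.8, -0.0, -1.3]
finger_gap: 23.7
finger_force: 15.0
```

>>> arm_command:
  steps:
    - [0.1, 0, 0, 0.3, 0]
    - [0.1, 0, 0, 0.6, 0]
    - [0.1, 0, 0, 0.6, 0]

```text
clock: 38.33
eef_pos: [581.0, 12.3, 116.6]
eef_rot: [-3.142, 0.0, 0.0]
wrist_force: [0.1, -0.5, -1.2]
finger_gap: 23.4
finger_force: 15.0
```

>>> arm_command:
  steps:
    - [0.1, 0, 0, 0.3, 0]
    - [0.1, 0, 0, 0.5, 0]
    - [0.1, 0, 0, 0.5, 0]

```text
clock: 38.7
eef_pos: [581.0, 12.3, 116.5]
eef_rot: [-3.142, -0.0, 0.0]
wrist_force: [-3.1, -0.1, 5.1]
finger_gap: 23.7
finger_force: 15.0
```

>>> arm_command:
  steps:
    - [0.1, 0, 0, 0.3, 0]
    - [0.1, 0, 0, 0.5, 0]
    - [0.1, 0, 0, 0.5, 0]

```text
clock: 39.08
eef_pos: [581.1, 12.3, 116.5]
eef_rot: [3.142, -0.001, 0.0]
wrist_force: [-5.5, 0.0, 8.5]
finger_gap: 23.6
finger_force: 15.0
```

>>> arm_command:
  steps:
    - [0.1, 0, 0, -0.7, 0]
    - [0.1, 0, 0, -0.7, 0]
    - [0.4, 0, 0, -0.7, 0]
    - [0.6, 0, 0, -0.7, 0]
    - [0.6, 0, 0, -0.7, 0]
    - [0.6, 0, 0, -0.7, 0]
    - [0.6, 0, 0, -10, 0]
    - [0.6, 0, 0, -30, 0]
    - [0.6, 0, 0, -60, 0]
    - [0.6, 0, 0, -100, 0]
    - [0.6, -30, 60, -110, 0]
    - [0.6, -60, 120, -110, 0]
    - [0.6, -80, 180, -110, 0]
    - [0.6, -80, 230, -110, 0]
    - [0.6, -80, 230, -110, 0]

```text
clock: 40.95
eef_pos: [500.3, -220.9, 226.1]
eef_rot: [3.141, -0.0, -0.004]
wrist_force: [0.1, -0.1, 0.3]
finger_gap: 56.7
finger_force: 0.0
```

```bash
python3 - <<'E'
from fitw import *
s=monitor.read_state();print(s["eef_pos"],s["finger_gap"],s["clock"])
t=imaging.camera("top");p=imaging.camera("side")
edge(t,(581,12.3),68,125,5,np.arange(0,360,4),False,"top disc@125"); edge(t,(581,12.3),68,121,5,np.arange(0,360,4),False,"top disc@121")
edge(t,(581,12.3),80,81,4,np.arange(0,360,4),False,"top flange")
for z in (121,125,127): edge(p,(581,12.3),68,z,5,np.arange(0,360,4),False,f"side disc {z}")
edge(p,(581,12.3),80,81,5,np.arange(30,160,3),True,"side flange top"); edge(p,(581,12.3),80,75,4,np.arange(30,160,3),True,"side flange bot")
for n in ("cover","shield","check_weight","ointment_jar","amber_bottle"): print(n,[np.round(find_in(c,n)[0]["rect"],0).tolist() if find_in(c,n) else None for c in (t,p)])
E
python3 rot.py
```

```text
[ 500.27952115 -220.93573717  226.12147718] 56.65995412530552 40.95
top disc@125 [582.53  11.88  67.78] 8 0.25
top disc@121 few 7
top flange [578.56   1.08  69.25] 15 0.31
side disc 121 [581.45   8.09  68.2 ] 22 0.49
side disc 125 [580.34  10.26  69.42] 23 0.78
side disc 127 [580.01  11.63  70.05] 22 0.68
side flange top [578.73  16.86  80.  ] 42 0.29
side flange bot [579.85  11.24  80.  ] 42 0.27
cover [[319.0, 262.0, 80.0, 84.0], [327.0, 231.0, 68.0, 38.0]]
shield [[322.0, 262.0, 93.0, 100.0], None]
check_weight [[467.0, 175.0, 20.0, 21.0], [298.0, 187.0, 13.0, 22.0]]
ointment_jar [[168.0, 278.0, 33.0, 27.0], [295.0, 369.0, 30.0, 36.0]]
amber_bottle [[182.0, 204.0, 50.0, 52.0], [229.0, 314.0, 46.0, 90.0]]
dark runs start,width,mid [(-115.0, 5.0, -112.75), (3.0, 5.0, 5.25)] 54.450336 129.00497
```

```bash
python3 -c "
from cell import job
print(job.sign_off())"
```

```text
the job is handed in; nothing more can be done
None
```

The job is handed in at about 41 s of the 67 s. The shield was turned clockwise until its notch dropped over the key, and the cover was set down in the glass rim and released. The bystanders read as unmoved, but the official verdict was not shown to me.

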